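Replace a worn castor on an upturned trolley, with packing plates

TASK

The small trolley lies upside down on the bench and one of its four castors, the one whose nuts are already off, is worn: lift it off its four studs and stand it upright in the open carton. Slide each of the thin packing plates that lie on the bench out over the bench end until you can grip it, and fit every one of them flat over the four bare studs; then set the new castor, wheel up, fully down over the same studs on top of them, ready for the nuts. Do not let a plate fall off the bench, and leave the other tools and things where they are.

Things in the scene. Friction and masses are not known exactly. Their poses are not given: they have to be found in the camera images.
- trolley: upturned trolley, fixed: dark plywood deck 18 mm thick flat on the bench, wheels up. Origin on the bench under the middle of the four studs of its near right corner; the deck runs from -55 to +215 mm along its x, -75 to +305 mm along its y. Three fixed castors with nuts stand at (160, 0), (0, 230), (160, 230) mm, 64 mm along x, 104 mm along y, to 124 mm above the bench
- studs (a point): centre of the four upright studs of the trolley's near right corner, on the deck's upper face (18 mm above the bench); axes as the trolley's, z up. Studs 7 mm thick, rounded tips, 30 mm tall, at +-40 mm along y and +-21 mm along x: a plate's or castor's long axis (its x) must lie along this y, either way round. The worn castor starts on them
- castor_old: worn castor, starts wheel up over the studs, no nuts, 0.34-0.55 kg. Not swivelling. Plate 104 x 64 x 4 mm, four 11 mm holes at +-40 mm along its x, +-21 mm along y; origin: centre of the plate's underside, z up to the wheel. Wheel 80 mm diameter, 32 mm wide, axle along y, top at 106 mm; fork 44 mm wide, up to 75 mm. Grip the wheel's 32 mm from above, closing along y
- castor_new: new castor, stands wheel up on the bench beyond the plates, 0.3-0.5 kg. Like the worn one: same plate, holes, origin and axes (x the long axis of the plate), but wheel 75 mm diameter, 32 mm wide, its top at 100 mm above the plate's underside, fork 44 mm wide, up to 69 mm
- plate1: steel packing plate, one of up to 4 alike (absent: None), 104 x 64 x 3 mm, 0.15 kg; four 11 mm holes at +-40 mm along its x (long axis), +-21 mm along y. Origin: centre of its underside, z up. Starts flat on the bench, x within 20 deg of square to the bench end. Too thin to pick up where it lies; slides when pushed at an end or dragged under a finger; tips off when half is past the edge; the part past the edge can be pinched across its width from above
- plate2: steel packing plate, one of up to 4 alike (absent: None), 104 x 64 x 3 mm, 0.15 kg; four 11 mm holes at +-40 mm along its x (long axis), +-21 mm along y. Origin: centre of its underside, z up. Starts flat on the bench, x within 20 deg of square to the bench end. Too thin to pick up where it lies; slides when pushed at an end or dragged under a finger; tips off when half is past the edge; the part past the edge can be pinched across its width from above
- plate3: steel packing plate, one of up to 4 alike (absent: None), 104 x 64 x 3 mm, 0.15 kg; four 11 mm holes at +-40 mm along its x (long axis), +-21 mm along y. Origin: centre of its underside, z up. Starts flat on the bench, x within 20 deg of square to the bench end. Too thin to pick up where it lies; slides when pushed at an end or dragged under a finger; tips off when half is past the edge; the part past the edge can be pinched across its width from above
- plate4: steel packing plate, one of up to 4 alike (absent: None), 104 x 64 x 3 mm, 0.15 kg; four 11 mm holes at +-40 mm along its x (long axis), +-21 mm along y. Origin: centre of its underside, z up. Starts flat on the bench, x within 20 deg of square to the bench end. Too thin to pick up where it lies; slides when pushed at an end or dragged under a finger; tips off when half is past the edge; the part past the edge can be pinched across its width from above
- carton: open cardboard carton for scrap, fixed to the bench: 150 mm along x, 200 mm along y outside, walls 5 mm thick and 65 mm high, inner floor 5 mm above the bench; origin at the centre of its underside
- bench_end (a point): point on the straight edge of the bench end at the robot's right, at bench-top height (z = 0). The edge runs along world x; the bench top (35 mm thick) lies on its +y side; beyond it, towards -y, is open air down to the floor
- tape_measure: yellow tape measure, 62 x 34 x 58 mm, loose; leave it
- drill: cordless drill lying on its side, about 210 x 220 x 63 mm, loose; leave it
- glue: glue bottle, 60 mm diameter, 170 mm tall, loose; leave it
- spanner: steel spanner 180 mm long lying on the trolley's deck between the castors, loose; leave it
- tub: small grey plastic tub of nuts, 72 mm diameter, 40 mm tall, loose; leave it
There are look-alikes about, which are no part of the job. Leave any red look-alike of the plate2 alone.

How it is judged:
By the outcome, as a careful person would: the job done as asked, in the order asked, and still so for the second after the job is handed in, with the robot touching nothing.
Of plate1, plate2, plate3, plate4 only 3 to 4 are there at a start; the rules pass over those that are not, and their reading is None.
At some moment in a run one of plate1, plate2, plate3, plate4 may be knocked a few centimetres aside while the robot is not near it.
It also fails if it takes over 210 s, if anything falls off the work surface, if the arm or the gripper's body presses on something with over 40 N, if the wrist force passes 120 N, or if a joint passes its speed limit or range.

ROBOT

A 7-joint arm with a two-finger parallel gripper is mounted at the origin on the work surface. World frame = base frame: x ahead of the robot, y to its left, z up, the work surface at z = 0. Lengths are in m, angles in degrees, forces in N, time in s.
With the tool pointing down it reaches from about 0.425 to 0.875 m from the base axis. Payload 4.7 kg.
Tool frame: the origin (TCP) lies midway between the tips of the shut fingers; the grasp point (between the pads) lies 19 mm behind it; z points along the fingers, y is the line along which they close (so a half turn about z gives the same grasp; the last joint's range is limited). The gripper opens to 87 mm and grips with 3 to 60 N. Pads are 19 mm wide; open, the fingers measure 117 mm over their backs; the gripper's body (75 mm by 190 mm) begins 51 mm behind the grasp point.
Start: joints at [-69.551, 18.392, -4.016, 83.108, 1.295, 78.541, -3.26], TCP at [0.219, 0.612, 0.223] pointing down, gripper open.
Joint ranges: [-163.93, 163.93], [-17.29, 119.83], [-79.2, 71.16], [3.27, 140.29], [-89.18, 269.18], [5.43, 117.66], [-154.24, 154.24]. Speed limits (degrees/s): [147.25, 147.25, 180, 180, 180, 180, 180].

INTERFACE

Orientations are given as [roll, pitch, yaw] about the fixed x, y, z axes, in that order (R = Rz(yaw) Ry(pitch) Rx(roll)).
In Python, from cell import env, viewer, boxes_of, masks_of gives the robot as it stands. The module is installed in compiled form; this text tells all that it offers.
- The arm moves only by the tool apply_moves, never from a script. Its argument "moves" is a list of rows, each a list of 7 numbers: the shift along the tool's x, y, z scaled (see below), then the turn, a rotation vector about the tool's x, y, z scaled (see below), then the opening, from 0 (shut) to 1 (fully open). A call has 1 to 20 rows; each row is the pose to reach, as a shift and turn from the pose commanded when the call began, along the tool's axes at that moment; what a row does not reach only later rows make up. The controller multiplies each number of a shift by 0.2 m and each number of a turn by 1.5 rad. A row lasts 1/10 s, in which the tool goes at most 50 mm and 8.59 degrees, less where a joint would pass 70% of its speed; a pose out of reach is approached as far as the arm can. A call with a number of a shift or a turn outside -1 to 1 is refused whole. A call with a gripper value outside its range is refused whole. The fingers move at their own pace and stop on an object; "grip_force" is the grip in N (left out, the last holds). Time passes only in rows, so rows that repeat a pose let the fingers close. It gives the time, the measured TCP pose, the force, the opening and the grip force at its end, in the units of the state.
- env.get_obs(): the state, without advancing time (a new reading comes with each control period).
- viewer.read_camera(name): name is "scene" or "top" or "wrist"; returns the picture (420x560x3 uint8, red, green, blue); there is no depth.
- viewer.get_calibration(name): a dict with "fov_y" (degrees; the focal length in pixels is half the picture's height over the tangent of half this angle, whatever the lens; pixels are square), "cx", "cy" (the principal point, pixels), "position" and "orientation" of the camera in the world. Camera axes: x right, y up, looking along -z (the intrinsics and any distortion apply to the point x, -y, -z); pixel columns grow to the right and rows downward; lengths in m; the calibration is good to about 2 mm. A picture is of the moment at which its call begins: read the wrist's pose just before it. get_calibration takes no time and is no camera call; for the wrist camera it gives the pose at the moment of the call.
- env.sign_off(): hands the job in; it is judged then, once.
Trained networks look in the newest picture that a camera, given by its name, has taken for a name from the list of things; names that differ only in an ending like _2 or _b are one class to them, and where a whole thing is asked for, a point or a joint stands for the part that bears it (a point fixed in the world has none). Each returns a list of dicts, best first, with "conf" (0 to 1); they miss things now and then, are a little off and sometimes report something else, mostly with a low value. They report only what shows in the picture. A call takes as long as a camera call. They do not tell look-alikes from the thing itself.
- boxes_of(camera, target): "location" ([column, row] in pixels, amid what is visible of it).
- masks_of(camera, target): "pixels" (420x560 bool, what is visible of it) and "location" ([column, row] in pixels, amid what is visible of it).
The state is a dict: "time_s": time; "qpos": joint angles; "joint_velocities": joint speeds; "effort": joint torques, N m; "tool_pos": TCP position; "tool_rot": TCP orientation; "force": force on the tool from outside, world axes, zero at the start; "wrist_torque": the same for the moment, N m; "grip_width": finger opening in m; "grasp_force": force on a finger pad.
Only numpy, scipy, OpenCV 4.12 (cv2) and the standard library are available. Lean on these libraries where they do the work, as an engineer would, in place of code of your own. Each camera call takes 0.05 s, during which the arm holds its last target. There are 200 camera calls.

## Working session

There is one attempt and no reset: what is moved stays moved. The work goes in short steps, Python scripts to look and compute and a tool call to move; the robot and the scene stay as the last step left them, time stands still between calls to the robot, and variables do not carry over. Pictures are saved under pics/ and viewed, at most 14 in all, crops included, and the job is handed in when it is done.

Besides the shell and the picture viewer there is one more tool, called as name(argument=value, ...), one argument or row to a line, values as JSON. apply_moves: Moves the arm, as the interface text tells. Shifts and turns lie within -1 to 1; 1 stands for 0.2 m of shift or 1.5 rad of turn. Its arguments: {"type":"object","properties":{"moves":{"type":"array","items":{"type":"array","items":{"type":"number","minimum":-1,"maximum":1}}},"grip_force":{"type":"number"}},"required":["moves"]}

```bash
mkdir -p pics
python3 - <<'E'
from cell import env, viewer, boxes_of, masks_of
import cv2,numpy as np
o=env.get_obs();print({k:np.round(v,3) for k,v in o.items()})
for n in ["scene","top","wrist"]:
    im=viewer.read_camera(n);cv2.imwrite(f"pics/{n}0.png",im[...,::-1]);print(n,viewer.get_calibration(n))
a=[cv2.imread(f"pics/{n}0.png") for n in["scene","top"]]
for n in["top","scene"]:
  for t in ["castor_old","castor_new","plate1","carton","studs","trolley"]:
    print(n,t,[(np.round(d["location"]),round(d["conf"],2)) for d in boxes_of(n,t)][:7])
E
```

```text
{'time_s': np.float64(0.0), 'qpos': array([-69.551,  18.438,  -4.016,  83.176,   1.297,  78.54 ,  -3.26 ]), 'joint_velocities': array([ 0.11 , -0.093, -0.017, -0.052,  0.009, -0.134,  0.048]), 'effort': array([-0.0000e+00, -4.9128e+01, -4.0400e-01, -3.1253e+01, -6.4000e-02,
        4.4000e-02,  0.0000e+00]), 'tool_pos': array([0.218, 0.612, 0.221]), 'tool_rot': array([-1.79892e+02,  8.00000e-03,  1.60362e+02]), 'force': array([-0.066,  0.62 , -0.007]), 'wrist_torque': array([0.031, 0.003, 0.022]), 'grasp_force': np.float64(0.0), 'grip_width': np.float64(0.087)}
scene {'fov_y': 56.574329491751534, 'cx': 274.96460928704505, 'cy': 209.14074162345605, 'position': array([1.04612746, 0.1285603 , 0.82285966]), 'orientation': array([ 36.1654965 ,  -0.77244266, 107.82827389])}
top {'fov_y': 44.29066686669747, 'cx': 272.87484926690865, 'cy': 212.39008552022966, 'position': array([ 0.28094605, -0.01546835,  1.15266484]), 'orientation': array([ 11.80581448,  -0.35105842, -89.06979219])}
wrist {'fov_y': 69.13574035998934, 'cx': 274.4634915560094, 'cy': 213.86089363437256, 'position': array([0.146
[... 206 characters left out ...]
.]), 0.21)]
top plate1 [(array([381., 328.]), 0.91), (array([390., 260.]), 0.86), (array([310., 199.]), 0.84), (array([310., 252.]), 0.6)]
top carton [(array([145., 290.]), 0.68)]
top studs [(array([142., 152.]), 0.83)]
top trolley [(array([147., 153.]), 0.92), (array([192., 192.]), 0.45)]
scene castor_old [(array([349., 249.]), 0.66)]
scene castor_new [(array([220., 271.]), 0.83), (array([401., 194.]), 0.37)]
scene plate1 [(array([258., 195.]), 0.94), (array([227., 142.]), 0.63), (array([199., 175.]), 0.59), (array([134., 257.]), 0.2)]
scene carton [(array([402., 192.]), 0.79)]
scene studs [(array([401., 319.]), 0.93)]
scene trolley [(array([400., 317.]), 0.71), (array([135., 257.]), 0.59)]
```

View pics/top0.png

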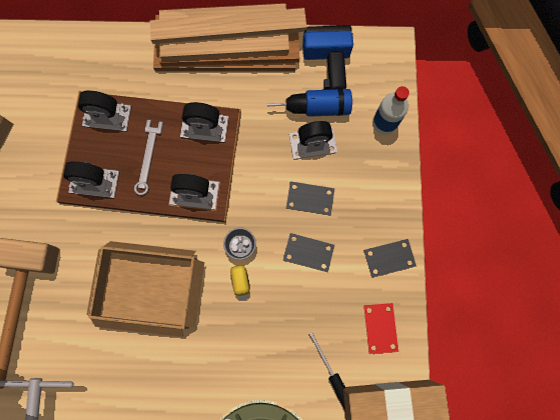

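View pics/scene0.png

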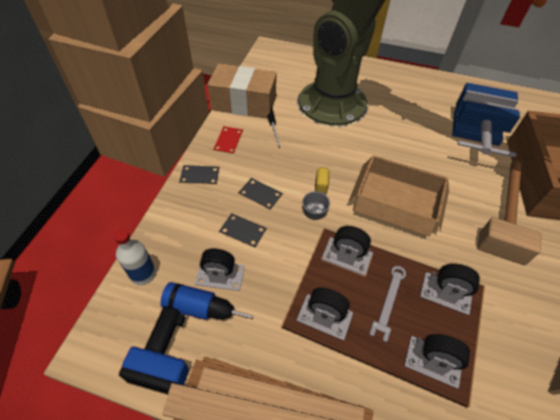

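```bash
cat > h.py <<'E'
from cell import env, viewer, boxes_of, masks_of
import cv2,numpy as np
from scipy.spatial.transform import Rotation as R
def RR(e): return R.from_euler("xyz",e,degrees=True).as_matrix()
def ray(cal,px):
    f=210/np.tan(np.radians(cal["fov_y"])/2)
    px=np.atleast_2d(px).astype(float)
    d=np.c_[(px[:,0]-cal["cx"])/f,-(px[:,1]-cal["cy"])/f,-np.ones(len(px))]
    return d@RR(cal["orientation"]).T
def at(cal,px,z):
    d=ray(cal,px);p=cal["position"];return p+d*((z-p[2])/d[:,2])[:,None]
def proj(cal,P):
    f=210/np.tan(np.radians(cal["fov_y"])/2)
    q=(np.atleast_2d(P)-cal["position"])@RR(cal["orientation"])
    return np.c_[cal["cx"]-f*q[:,0]/q[:,2],cal["cy"]+f*q[:,1]/q[:,2]]
def rect(cal,mask,z):
    c,_=cv2.findContours(mask.astype(np.uint8),0,cv2.CHAIN_APPROX_NONE)
    c=max(c,key=cv2.contourArea)[:,0]
    P=at(cal,c,z)[:,:2]
    (x,y),(w,h),a=cv2.minAreaRect((P*1000).astype(np.float32))
    if w<h: w,h,a=h,w,a+90
    return np.round([x/1000,y/1000,w/1000,h/1000],4),round((a+90)%180-90,1)
def to(x,y,z,yaw):
    "shift numbers and turn number for tool-down target, from measured pose"
    o=env.get_obs();M=RR(o["tool_rot"]);s=M.T@(np.array([x,y,z])-o["tool_pos"])/0.2
    T=RR([180,0,yaw]);r=R.from_matrix(M.T@T).as_rotvec()/1.5
    print("to",np.round([x,y,z,yaw],3),"shift",np.round(s,3),"turn",np.round(r,3))
def st():
    o=env.get_obs();print({k:np.round(o[k],3) for k in["time_s","tool_pos","tool_rot","qpos","force","grip_width"]})
E
python3 - <<'E'
from h import *
c=viewer.get_calibration("top");viewer.read_camera("top")
for t,z in [("plate1",.003),("castor_new",.0),("castor_old",.02),("carton",.065),("trolley",.018),("tub",.04),("tape_measure",.03),("glue",.0),("drill",.03)]:
    for d in masks_of("top",t)[:5]: print(t,round(d["conf"],2),np.round(d["location"]),at(c,d["location"],z)[0].round(3),rect(c,d["pixels"],z))
print("edge",at(c,[[416,30],[420,150],[424,250],[428,370]],0).round(3))
s=viewer.get_calibration("scene");viewer.read_camera("scene")
for d in masks_of("scene","plate1"): print(d["conf"],np.round(d["location"]),at(s,d["location"],.003)[0].round(3),rect(s,d["pixels"],.003))
im=viewer.read_camera("top")
cv2.imwrite("pics/t1.png",cv2.resize(im[80:360,50:430,::-1],(798,588),interpolation=cv2.INTER_CUBIC))
E
```

```text
plate1 0.9 [309. 198.] [ 0.556 -0.102  0.003] (array([ 0.5558, -0.1017,  0.1054,  0.0664]), 81.7)
plate1 0.65 [148. 160.] [0.639 0.274 0.003] (array([0.646 , 0.2757, 0.1819, 0.0368]), -7.5)
plate1 0.62 [391. 259.] [ 0.42  -0.285  0.003] (array([ 0.4217, -0.281 ,  0.1021,  0.0641]), -76.2)
plate1 0.6 [310. 251.] [ 0.435 -0.103  0.003] (array([ 0.4307, -0.0999,  0.1074,  0.0666]), 75.0)
castor_new 0.87 [311. 140.] [ 0.699 -0.106  0.   ] (array([ 0.7014, -0.1072,  0.1058,  0.0869]), -79.1)
castor_old 0.67 [195. 189.] [0.568 0.159 0.02 ] (array([0.5644, 0.1628, 0.1062, 0.0721]), 81.9)
castor_old 0.36 [239. 282.] [0.361 0.053 0.02 ] (array([0.3611, 0.0521, 0.0742, 0.0361]), 11.0)
castor_old 0.26 [313. 199.] [ 0.551 -0.108  0.02 ] (array([ 0.5527, -0.1019,  0.1057,  0.0654]), 83.2)
carton 0.85 [144. 291.] [0.337 0.248 0.065] (array([0.3431, 0.2453, 0.2291, 0.1808]), 83.9)
carton 0.43 [328.  79.] [ 0.822 -0.14   0.065] (array([ 0.8461, -0.1005,  0.2315,  0.187 ]), -0.9)
trolley 0.73 [146. 154.] [0.651 0.274 0.018] (array([0.6502, 0.2669, 0.3874, 0.2785]), 84.4)
tub 0.63 [238. 244.] [0.441 0
[... 209 characters left out ...]
y([ 0.7788, -0.2989,  0.1342,  0.0652]), -28.4)
drill 0.58 [328.  78.] [ 0.84  -0.143  0.03 ] (array([ 0.8636, -0.1023,  0.2375,  0.1932]), -1.7)
edge [[ 0.988 -0.364  0.   ]
 [ 0.677 -0.361  0.   ]
 [ 0.441 -0.36   0.   ]
 [ 0.182 -0.358  0.   ]]
0.91 [258. 193.] [ 0.435 -0.104  0.003] (array([ 0.4348, -0.0999,  0.1056,  0.0666]), 75.5)
0.78 [226. 142.] [ 0.282 -0.259  0.003] (array([ 0.272 , -0.2575,  0.1077,  0.0652]), 3.2)
0.59 [197. 172.] [ 0.419 -0.29   0.003] (array([ 0.4238, -0.2818,  0.1072,  0.0687]), -75.2)
0.57 [242. 227.] [ 0.551 -0.105  0.003] (array([ 0.5589, -0.1033,  0.1057,  0.068 ]), 82.1)
0.32 [388. 304.] [0.64  0.274 0.003] (array([0.6314, 0.2733, 0.1827, 0.0374]), -6.5)
```

View pics/t1.png

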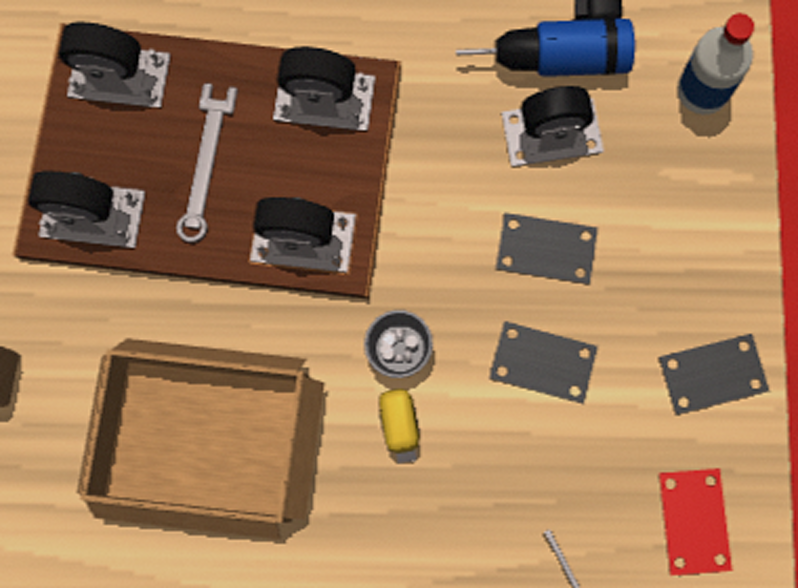

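apply_moves(
  moves=[
    [-1,-0.75,-0.2,0,0,0,1],
    [-1,-0.75,-0.2,0,0,0,1],
    [-1,-0.75,-0.2,0,0,0,1],
    [-1,-0.75,-0.2,0,0,0,1],
    [-1,-0.75,-0.2,0,0,0,1],
    [-1,-0.75,-0.2,0,0,0,1],
  ],
  grip_force=40,
)

```text
time_s: 2.0
tool_pos: [0.3626, 0.3974, 0.2645]
tool_rot: [179.9, 0.2, 159.7]
force: [-0.5, 0.4, 0.2]
grip_width: 0.087
grasp_force: 0.0
```

apply_moves(
  moves=[
    [-1,-0.75,-0.2,0,0,0,1],
    [-1,-0.75,-0.2,0,0,0,1],
    [-1,-0.75,-0.2,0,0,0,1],
    [-1,-0.75,-0.2,0,0,0,1],
    [-1,-0.75,-0.2,0,0,0,1],
    [-1,-0.75,-0.2,0,0,0,1],
  ],
)

```text
time_s: 2.6
tool_pos: [0.4986, 0.1878, 0.3042]
tool_rot: [-180.0, 0.3, 159.7]
force: [0.6, -0.4, -0.0]
grip_width: 0.0871
grasp_force: 0.0
```

apply_moves(
  moves=[
    [-0.36,0,0,0,0,0.885,1],
    [-0.36,0,0,0,0,0.885,1],
    [-0.36,0,0,0,0,0.885,1],
    [-0.36,0,0,0,0,0.885,1],
    [-0.36,0,0,0,0,0.885,1],
    [-0.36,0,0,0,0,0.885,1],
    [-0.36,0,0,0,0,0.885,1],
    [-0.36,0,0,0,0,0.885,1],
    [-0.36,0,0,0,0,0.885,1],
    [-0.36,0,0,0,0,0.885,1],
    [-0.36,0,0,0,0,0.885,1],
    [-0.36,0,0,0,0,0.885,1],
  ],
)

```text
time_s: 3.8
tool_pos: [0.5621, 0.1714, 0.3025]
tool_rot: [-180.0, -0.0, 84.4]
force: [0.1, 0.5, 0.1]
grip_width: 0.0871
grasp_force: 0.0
```

Run:
```python
from h import *
st();c=viewer.get_calibration("wrist");im=viewer.read_camera("wrist");cv2.imwrite("pics/w1.png",im[...,::-1])
print(c["position"])
for t,z in [("trolley",.018),("castor_old",.022),("carton",.065),("tub",.04)]:
    for d in masks_of("wrist",t)[:3]: print(t,round(d["conf"],2),np.round(d["location"]),rect(c,d["pixels"],z))
```

```text
{'time_s': np.float64(3.8), 'tool_pos': array([0.562, 0.171, 0.303]), 'tool_rot': array([-1.79997e+02, -7.00000e-03,  8.44500e+01]), 'qpos': array([-41.599,   9.447,  25.399,  85.99 ,  -4.058,  85.474, -21.731]), 'force': array([0.109, 0.52 , 0.124]), 'grip_width': np.float64(0.087)}
[0.56811565 0.2451517  0.46454447]
castor_old 0.87 [273. 187.] (array([0.5589, 0.156 , 0.1153, 0.0662]), 83.3)
carton 0.67 [107. 128.] (array([0.3581, 0.254 , 0.2134, 0.1815]), 84.5)
carton 0.3 [343. 111.] (array([0.6432, 0.2343, 0.2847, 0.254 ]), 84.4)
tub 0.65 [212. 259.] (array([0.457 , 0.0641, 0.0633, 0.0441]), 87.1)
```

View pics/w1.png

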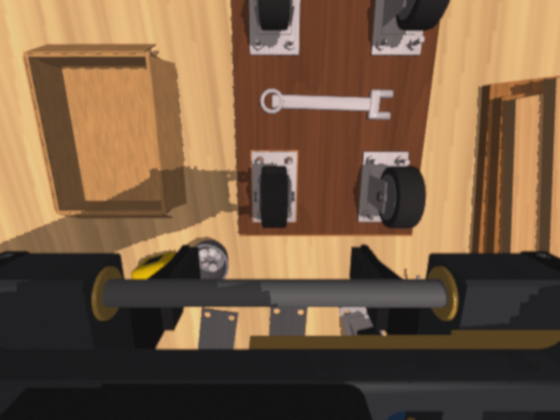

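Run:
```python
from h import *
c=viewer.get_calibration("wrist")
P=at(c,[[250.5,152],[297.5,152],[297.5,222],[250.5,222]],.022);print(P.round(4),P.mean(0))
D=at(c,[[239,234],[412,235]],.018);print("deck",D.round(4))
v=D[1]-D[0];th=np.arctan2(v[1],v[0]);print(np.degrees(th),np.linalg.norm(v));Rm=R.from_euler("z",th).as_matrix();print("origin",D[0]-Rm@[-.055,-.075,0],D[1]-Rm@[.215,-.075,0])
print("tcp px",proj(c,[.562,.171,.303]), "expect wheel top",proj(c,[[.559,.158,.128]]))
C=at(c,[[27,50],[155,48],[60,216],[171,216]],.065);print("carton rim",C.round(4))
to(.5595,.158,.109,84)
```

```text
[[0.5306 0.2141 0.022 ]
 [0.5973 0.2074 0.022 ]
 [0.589  0.103  0.022 ]
 [0.5179 0.1101 0.022 ]] [0.55869814 0.15865329 0.022     ]
deck [[0.4973 0.0913 0.018 ]
 [0.7646 0.063  0.018 ]]
-6.046182906254676 0.26877463224215303
origin [0.55988673 0.16007664 0.018     ] [0.55866818 0.16020571 0.018     ]
tcp px [[276.41896888 260.49606022]] expect wheel top [[274.10211279 206.56028865]]
carton rim [[0.2855 0.3611 0.065 ]
 [0.4366 0.3481 0.065 ]
 [0.2647 0.1576 0.065 ]
 [0.4157 0.1425 0.065 ]]
to [ 0.56   0.158  0.109 84.   ] shift [-0.066 -0.007  0.968] turn [ 0.    -0.     0.004]
```

apply_moves(
  moves=[
    [-0.06,0,0.2,0,0,0,1],
    [-0.06,0,0.4,0,0,0,1],
    [-0.06,0,0.6,0,0,0,1],
    [-0.06,0,0.8,0,0,0,1],
    [-0.06,0,0.9,0,0,0,1],
    [-0.06,0,0.9,0,0,0,1],
  ],
)

```text
time_s: 4.65
tool_pos: [0.5585, 0.1583, 0.1191]
tool_rot: [-179.7, 0.2, 84.3]
force: [0.4, -0.3, 0.1]
grip_width: 0.0871
grasp_force: 0.0
```

apply_moves(
  moves=[
    [0,0,0.06,0,0,0,1],
    [0,0,0.12,0,0,0,1],
    [0,0,0.12,0,0,0,1],
    [0,0,0.12,0,0,0,0.3],
    [0,0,0.12,0,0,0,0.3],
    [0,0,0.12,0,0,0,0.3],
    [0,0,0.12,0,0,0,0.3],
    [0,0,0.12,0,0,0,0.3],
    [0,0,0.12,0,0,0,0.3],
    [0,0,0.12,0,0,0,0.3],
  ],
)

```text
time_s: 5.65
tool_pos: [0.561, 0.1591, 0.0986]
tool_rot: [180.0, -0.0, 84.3]
force: [0.6, 0.7, -0.4]
grip_width: 0.039
grasp_force: 0.0
```

apply_moves(
  moves=[
    [0,0,0,0,0,0,0],
    [0,0,0,0,0,0,0],
    [0,0,0,0,0,0,0],
    [0,0,0,0,0,0,0],
    [0,0,0,0,0,0,0],
    [0,0,0,0,0,0,0],
    [0,0,0,0,0,0,0],
  ],
)

```text
time_s: 6.35
tool_pos: [0.5608, 0.1591, 0.0985]
tool_rot: [-180.0, -0.0, 84.3]
force: [-2.3, 0.1, 0.7]
grip_width: 0.0315
grasp_force: 40.0
```

apply_moves(
  moves=[
    [0,0,-0.05,0,0,0,0],
    [0,0,-0.1,0,0,0,0],
    [0,0,-0.15,0,0,0,0],
    [0,0,-0.2,0,0,0,0],
    [0,0,-0.3,0,0,0,0],
    [0,0,-0.45,0,0,0,0],
    [0,0,-0.6,0,0,0,0],
    [0,0,-0.6,0,0,0,0],
  ],
)

```text
time_s: 7.15
tool_pos: [0.564, 0.1597, 0.2242]
tool_rot: [179.5, -0.3, 84.3]
force: [0.6, 0.3, -2.4]
grip_width: 0.0314
grasp_force: 40.0
```

Run:
```python
from h import *
st();to(.353,.256,.22,84.5)
```

```text
{'time_s': np.float64(7.15), 'tool_pos': array([0.564, 0.16 , 0.224]), 'tool_rot': array([179.509,  -0.273,  84.287]), 'qpos': array([-40.839,  10.431,  25.636,  93.86 ,  -4.705,  76.202, -20.208]), 'force': array([ 0.598,  0.334, -2.382]), 'grip_width': np.float64(0.031)}
to [ 0.353  0.256  0.22  84.5  ] shift [ 0.374 -1.098  0.013] turn [ 0.006 -0.003 -0.002]
```

apply_moves(
  moves=[
    [0.1,-0.2,0,0,0,0,0],
    [0.2,-0.4,0,0,0,0,0],
    [0.3,-0.6,0,0,0,0,0],
    [0.37,-0.8,0,0,0,0,0],
    [0.37,-0.95,0,0,0,0,0],
    [0.37,-1,0,0,0,0,0],
    [0.37,-1,0,0,0,0,0],
  ],
)

```text
time_s: 7.85
tool_pos: [0.3681, 0.2527, 0.2182]
tool_rot: [-180.0, -0.0, 84.4]
force: [-0.1, -0.9, -3.5]
grip_width: 0.0319
grasp_force: 40.0
```

apply_moves(
  moves=[
    [0,-0.08,0.1,0,0,0,0],
    [0,-0.08,0.25,0,0,0,0],
    [0,-0.08,0.4,0,0,0,0],
    [0,-0.08,0.5,0,0,0,0],
    [0,-0.08,0.55,0,0,0,0],
    [0,-0.08,0.55,0,0,0,0],
  ],
)

```text
time_s: 8.45
tool_pos: [0.3538, 0.2529, 0.1073]
tool_rot: [-179.9, 0.1, 84.2]
force: [0.1, -0.6, -2.5]
grip_width: 0.0318
grasp_force: 40.0
```

Run:
```python
from h import *
st();to(.353,.256,.0865,84.5)
im=viewer.read_camera("scene");cv2.imwrite("pics/s2.png",im[100:400,250:550,::-1])
```

```text
{'time_s': np.float64(8.45), 'tool_pos': array([0.354, 0.253, 0.107]), 'tool_rot': array([-1.79928e+02,  1.38000e-01,  8.41900e+01]), 'qpos': array([-54.082,  -2.824,  14.699, 120.698,   0.862,  62.185, -45.614]), 'force': array([ 0.107, -0.561, -2.464]), 'grip_width': np.float64(0.032)}
to [ 0.353  0.256  0.086 84.5  ] shift [ 0.015 -0.005  0.104] turn [-0.001  0.002 -0.004]
```

View pics/s2.png

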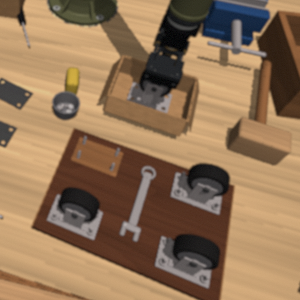

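apply_moves(
  moves=[
    [0.01,0,0.05,0,0,0,0],
    [0.01,0,0.08,0,0,0,0],
    [0.01,0,0.1,0,0,0,0],
    [0.01,0,0.105,0,0,0,0],
    [0.01,0,0.105,0,0,0,0],
    [0.01,0,0.105,0,0,0,0],
    [0.01,0,0.105,0,0,0,1],
    [0.01,0,0.105,0,0,0,1],
    [0.01,0,0.105,0,0,0,1],
    [0.01,0,0.105,0,0,0,1],
    [0.01,0,0.105,0,0,0,1],
    [0.01,0,0.105,0,0,0,1],
  ],
)

```text
time_s: 9.7
tool_pos: [0.3537, 0.2562, 0.0877]
tool_rot: [180.0, -0.0, 84.3]
force: [-0.5, 0.7, -0.2]
grip_width: 0.0718
grasp_force: 0.0
```

apply_moves(
  moves=[
    [0,0,-0.15,0,0,0,1],
    [0,0,-0.4,0,0,0,1],
    [0,0,-0.65,0,0,0,1],
    [0,0,-0.9,0,0,0,1],
    [0,0,-1,0,0,0,1],
    [0,0,-1,0,0,0,1],
  ],
)

```text
time_s: 10.3
tool_pos: [0.3552, 0.2574, 0.2915]
tool_rot: [179.7, -0.3, 84.3]
force: [-0.7, -0.3, -0.9]
grip_width: 0.0868
grasp_force: 0.0
```

Run:
```python
from h import *
st();to(.55,.04,.288,90)
c=viewer.get_calibration("wrist");im=viewer.read_camera("wrist");cv2.imwrite("pics/w2.png",im[...,::-1])
c=viewer.get_calibration("top");viewer.read_camera("top")
for t,z in [("plate1",.003),("castor_new",.0),]:
    for d in masks_of("top",t)[:5]: print(t,round(d["conf"],2),np.round(d["location"]),rect(c,d["pixels"],z))
```

```text
{'time_s': np.float64(10.3), 'tool_pos': array([0.355, 0.257, 0.291]), 'tool_rot': array([179.733,  -0.337,  84.299]), 'qpos': array([-54.797, -10.186,  13.462, 105.436,   2.339,  84.052, -47.467]), 'force': array([-0.671, -0.306, -0.86 ]), 'grip_width': np.float64(0.087)}
to [5.50e-01 4.00e-02 2.88e-01 9.00e+01] shift [-0.985  1.077  0.017] turn [ 0.003 -0.004 -0.066]
plate1 0.88 [390. 259.] (array([ 0.4228, -0.2795,  0.1058,  0.0663]), -73.9)
plate1 0.81 [307. 255.] (array([ 0.432 , -0.0985,  0.1052,  0.0658]), 74.8)
plate1 0.73 [310. 199.] (array([ 0.5567, -0.1028,  0.1029,  0.064 ]), 81.0)
plate1 0.67 [380. 327.] (array([ 0.2684, -0.2558,  0.1044,  0.0672]), 7.0)
castor_new 0.88 [310. 139.] (array([ 0.7014, -0.1071,  0.1031,  0.0832]), -79.8)
```

View pics/w2.png

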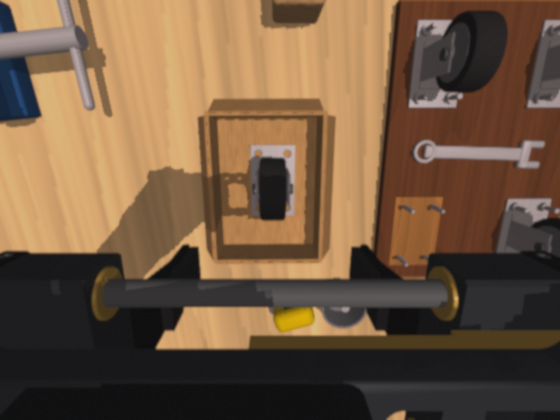

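apply_moves(
  moves=[
    [-0.9,0.82,0,0,0,0,1],
    [-0.9,0.82,0,0,0,0,1],
    [-0.9,0.82,0,0,0,0,1],
    [-0.9,0.82,0,0,0,0,1],
    [-0.9,0.82,0,0,0,0,1],
  ],
)

```text
time_s: 11.0
tool_pos: [0.4992, 0.058, 0.2861]
tool_rot: [-179.9, 0.1, 84.2]
force: [0.4, -0.1, 0.6]
grip_width: 0.0869
grasp_force: 0.0
```

apply_moves(
  moves=[
    [-1,0.1,0,0,0,0,1],
    [-1,0.1,0,0,0,0,1],
    [-1,0.1,0,0,0,0,1],
    [-1,0.1,0,0,0,0,1],
  ],
)

```text
time_s: 11.4
tool_pos: [0.4979, -0.141, 0.2861]
tool_rot: [-179.9, -0.0, 84.3]
force: [1.5, 1.0, 1.1]
grip_width: 0.0872
grasp_force: 0.0
```

apply_moves(
  moves=[
    [-0.73,-0.31,0,0,0,-0.247,1],
    [-0.73,-0.31,0.2,0,0,-0.247,1],
    [-0.73,-0.31,0.4,0,0,-0.247,1],
    [-0.73,-0.31,0.6,0,0,-0.247,1],
    [-0.73,-0.31,0.75,0,0,-0.247,1],
    [-0.73,-0.31,0.75,0,0,-0.247,1],
    [-0.73,-0.31,0.75,0,0,-0.247,1],
  ],
)

```text
time_s: 12.1
tool_pos: [0.4216, -0.2778, 0.1365]
tool_rot: [-179.8, -0.1, 105.5]
force: [-0.2, -0.4, 0.3]
grip_width: 0.087
grasp_force: 0.0
```

Run:
```python
from h import *
st()
c=viewer.get_calibration("wrist");im=viewer.read_camera("wrist");cv2.imwrite("pics/w3.png",im[...,::-1])
for d in masks_of("wrist","plate1")[:4]: print(round(d["conf"],2),np.round(d["location"]),rect(c,d["pixels"],.003))
c=viewer.get_calibration("top");viewer.read_camera("top")
for d in masks_of("top","plate1")[:5]: print(round(d["conf"],2),np.round(d["location"]),rect(c,d["pixels"],.003))
to(.4228,-.2795,.02,105.5)
```

```text
{'time_s': np.float64(12.1), 'tool_pos': array([ 0.422, -0.278,  0.137]), 'tool_rot': array([-1.7979e+02, -8.0000e-02,  1.0548e+02]), 'qpos': array([-23.106,   5.726,  56.751, 111.182,  -5.127,  65.956,  51.103]), 'force': array([-0.195, -0.444,  0.328]), 'grip_width': np.float64(0.087)}
0.82 [127. 141.] (array([ 0.2681, -0.2573,  0.1055,  0.0658]), 5.5)
0.77 [275. 206.] (array([ 0.4215, -0.282 ,  0.1049,  0.0637]), -75.2)
0.72 [477.  58.] (array([ 0.5555, -0.1036,  0.1045,  0.0653]), 81.5)
0.58 [337.  35.] (array([ 0.4279, -0.1121,  0.0802,  0.0645]), 75.8)
0.81 [388. 260.] (array([ 0.419 , -0.2682,  0.0772,  0.0638]), -74.6)
0.71 [309. 254.] (array([ 0.4314, -0.0993,  0.1048,  0.0636]), 75.8)
0.57 [310. 197.] (array([ 0.5571, -0.1012,  0.1023,  0.0647]), 80.5)
to [ 4.230e-01 -2.800e-01  2.000e-02  1.055e+02] shift [-0.002 -0.013  0.598] turn [0.002 0.001 0.001]
```

View pics/w3.png

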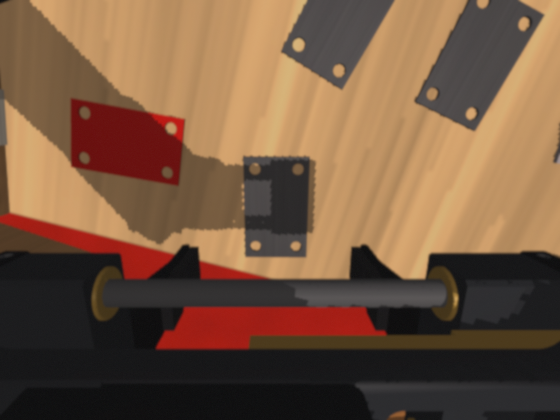

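apply_moves(
  moves=[
    [0.02,0,0.2,0,0,0,1],
    [0.02,0,0.4,0,0,0,1],
    [0.02,0,0.55,0,0,0,1],
    [0.02,0,0.6,0,0,0,1],
    [0.02,0,0.62,0,0,0,1],
    [0.02,0,0.64,0,0,0,1],
    [0.02,0,0.65,0,0,0,1],
    [0.02,0,0.65,0,0,0,1],
  ],
  grip_force=8,
)

```text
time_s: 13.1
tool_pos: [0.4226, -0.2747, 0.0085]
tool_rot: [179.9, 0.0, 105.5]
force: [-0.3, -0.6, 0.1]
grip_width: 0.087
grasp_force: 0.0
```

Run:
```python
from h import *
st();to(.4215,-.282,.001,105)
```

```text
{'time_s': np.float64(13.1), 'tool_pos': array([ 0.423, -0.275,  0.008]), 'tool_rot': array([1.79893e+02, 3.90000e-02, 1.05539e+02]), 'qpos': array([-16.023,  19.049,  52.121, 117.812, -19.231,  51.726,  62.229]), 'force': array([-0.327, -0.6  ,  0.118]), 'grip_width': np.float64(0.087)}
to [ 4.22e-01 -2.82e-01  1.00e-03  1.05e+02] shift [-0.033 -0.015  0.037] turn [0.001 0.    0.006]
```

apply_moves(
  moves=[
    [-0.03,0,0.02,0,0,0,1],
    [-0.03,0,0.036,0,0,0,1],
    [-0.03,0,0.036,0,0,0,1],
    [-0.03,0,0.036,0,0,0,0.6],
    [-0.03,0,0.036,0,0,0,0.6],
    [-0.03,0,0.036,0,0,0,0.6],
    [-0.03,0,0.036,0,0,0,0.6],
    [-0.03,0,0.036,0,0,0,0.6],
    [-0.03,0,0.036,0,0,0,0.6],
    [-0.03,0,0.036,0,0,0,0.6],
  ],
)

```text
time_s: 14.1
tool_pos: [0.4234, -0.2803, 0.0005]
tool_rot: [180.0, -0.0, 105.5]
force: [-0.8, 0.7, 3.9]
grip_width: 0.0641
grasp_force: 9.3
```

Run:
```python
from h import *
st();to(.4215,-.282,.001,105);print(env.get_obs()["grasp_force"])
c=viewer.get_calibration("wrist");im=viewer.read_camera("wrist")
for d in masks_of("wrist","plate1")[:4]: print(round(d["conf"],2),np.round(d["location"]),rect(c,d["pixels"],.003))
```

```text
{'time_s': np.float64(14.1), 'tool_pos': array([ 0.423, -0.28 ,  0.   ]), 'tool_rot': array([ 1.79991e+02, -1.10000e-02,  1.05530e+02]), 'qpos': array([-14.581,  20.51 ,  51.352, 117.485, -20.567,  51.222,  63.684]), 'force': array([-0.772,  0.674,  3.923]), 'grip_width': np.float64(0.064)}
to [ 4.22e-01 -2.82e-01  1.00e-03  1.05e+02] shift [-0.006 -0.011 -0.003] turn [ 0.    -0.     0.006]
9.281134910706896
0.94 [382.  14.] (array([ 0.435 , -0.1524,  0.0463,  0.0196]), 15.5)
0.91 [551.  64.] (array([ 0.519 , -0.1457,  0.0245,  0.0112]), -60.2)
0.91 [ 50. 158.] (array([ 0.294 , -0.2552,  0.0648,  0.0541]), -84.8)
0.8 [276. 236.] (array([ 0.4164, -0.2605,  0.0646,  0.0616]), 14.6)
```

apply_moves(
  moves=[
    [-0.03,-0.01,-0.003,0,0,0.02,0.6],
    [-0.07,-0.02,-0.003,0,0,0.04,0.6],
    [-0.11,-0.03,-0.003,0,0,0.06,0.6],
    [-0.15,-0.04,-0.003,0,0,0.085,0.6],
    [-0.19,-0.055,-0.003,0,0,0.11,0.6],
    [-0.23,-0.065,-0.003,0,0,0.13,0.6],
    [-0.27,-0.075,-0.003,0,0,0.155,0.6],
    [-0.31,-0.087,-0.003,0,0,0.18,0.6],
    [-0.31,-0.087,-0.003,0,0,0.18,0.6],
    [-0.31,-0.087,-0.003,0,0,0.18,0.6],
  ],
)

```text
time_s: 15.2
tool_pos: [0.423, -0.3448, 0.0008]
tool_rot: [-180.0, -0.0, 90.0]
force: [0.3, -0.7, -1.1]
grip_width: 0.0638
grasp_force: 8.0
```

Run:
```python
from h import *
st()
for n in["scene","top"]:
  c=viewer.get_calibration(n);viewer.read_camera(n)
  for d in masks_of(n,"plate1")[:5]: print(n,round(d["conf"],2),np.round(d["location"]),rect(c,d["pixels"],.003))
c=viewer.get_calibration("wrist");im=viewer.read_camera("wrist");cv2.imwrite("pics/w4.png",im[...,::-1])
```

```text
{'time_s': np.float64(15.2), 'tool_pos': array([ 0.423, -0.345,  0.001]), 'tool_rot': array([-1.79981e+02, -1.10000e-02,  9.00420e+01]), 'qpos': array([ -8.125,  26.621,  52.978, 112.275, -26.251,  53.966,  57.953]), 'force': array([ 0.257, -0.662, -1.135]), 'grip_width': np.float64(0.064)}
scene 0.88 [258. 195.] (array([ 0.4347, -0.1007,  0.1081,  0.0668]), 75.5)
scene 0.85 [226. 142.] (array([ 0.2727, -0.2577,  0.1032,  0.0642]), 5.3)
scene 0.81 [187. 172.] (array([ 0.4238, -0.3216,  0.063 ,  0.0576]), 2.2)
scene 0.62 [241. 231.] (array([ 0.5584, -0.1033,  0.1024,  0.0641]), 82.2)
top 0.78 [310. 200.] (array([ 0.557 , -0.1024,  0.1041,  0.0642]), 81.6)
top 0.74 [308. 256.] (array([ 0.4316, -0.0989,  0.1037,  0.0646]), 75.5)
top 0.49 [401. 246.] (array([ 0.4436, -0.3101,  0.0326,  0.0204]), -89.0)
top 0.46 [397. 352.] (array([ 0.2232, -0.2841,  0.0237,  0.0103]), -57.0)
```

View pics/w4.png

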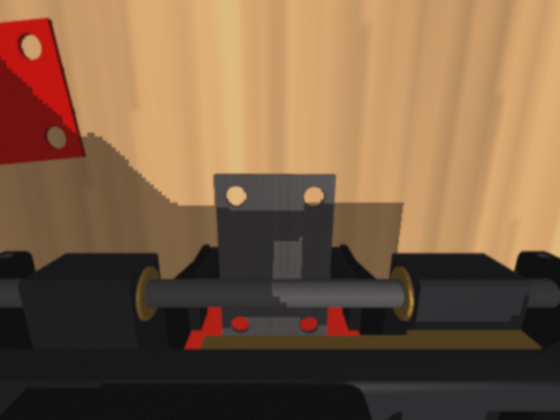

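Run:
```python
from h import *
c=viewer.get_calibration("wrist")
print(at(c,[[216,175],[334,175]],.003).round(4), at(c,[[236,195],[314,196]],.003).round(4))
print(at(viewer.get_calibration("top"),[[422.5,200],[423.5,240],[425,290]],0).round(4))
```

```text
[[ 0.3911 -0.2944  0.003 ]
 [ 0.4532 -0.2943  0.003 ]] [[ 0.4012 -0.3051  0.003 ]
 [ 0.4431 -0.3056  0.003 ]]
[[ 0.5571 -0.3619  0.    ]
 [ 0.4642 -0.3602  0.    ]
 [ 0.3521 -0.3586  0.    ]]
```

apply_moves(
  moves=[
    [-0.01,0,0,0,0,0,0.6],
    [-0.015,0,0,0,0,0,0.6],
    [-0.015,0,0,0,0,0,0.6],
    [-0.015,0,0,0,0,0,1],
    [-0.015,0,0,0,0,0,1],
    [-0.015,0,0,0,0,0,1],
    [-0.015,0,0,0,0,0,1],
    [-0.015,0,-0.1,0,0,0,1],
    [-0.015,0,-0.15,0,0,0,1],
    [-0.1,0,-0.15,0,0,0,1],
    [-0.18,0,-0.15,0,0,0,1],
    [-0.18,0,-0.15,0,0,0,1],
    [-0.18,0,-0.1,0,0,0,1],
    [-0.18,0,-0.03,0,0,0,1],
    [-0.18,0,0.03,0,0,0,1],
    [-0.18,0,0.04,0,0,0,1],
    [-0.18,0,0.04,0,0,0,1],
  ],
)

```text
time_s: 17.15
tool_pos: [0.4226, -0.38, -0.0081]
tool_rot: [-179.9, -0.1, 90.1]
force: [-0.4, -0.7, 0.5]
grip_width: 0.0873
grasp_force: 0.0
```

Run:
```python
from h import *
st()
c=viewer.get_calibration("wrist");im=viewer.read_camera("wrist");cv2.imwrite("pics/w5.png",im[...,::-1])
```

```text
{'time_s': np.float64(17.15), 'tool_pos': array([ 0.423, -0.38 , -0.008]), 'tool_rot': array([-1.79905e+02, -5.80000e-02,  9.00730e+01]), 'qpos': array([ -2.779,  30.043,  51.293, 109.237, -28.611,  54.588,  62.089]), 'force': array([-0.446, -0.708,  0.55 ]), 'grip_width': np.float64(0.087)}
```

View pics/w5.png

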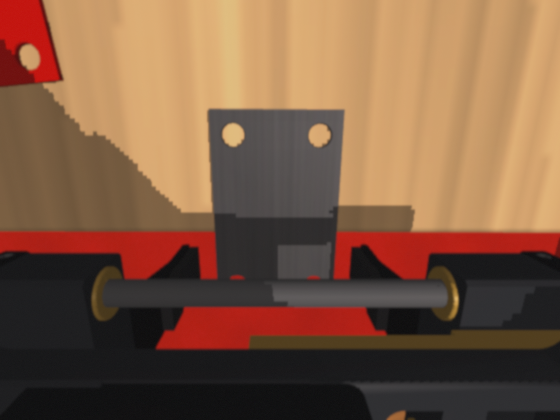

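apply_moves(
  moves=[
    [0,0,0,0,0,0,0.5],
    [0,0,0,0,0,0,0.5],
    [0,0,0,0,0,0,0.5],
    [0,0,0,0,0,0,0.5],
    [0,0,0,0,0,0,0.5],
    [0,0,0,0,0,0,0.5],
    [0,0,0,0,0,0,0.5],
    [0,0,-0.05,0,0,0,0.5],
    [0,0,-0.15,0,0,0,0.5],
    [0,0,-0.3,0,0,0,0.5],
    [0,0,-0.5,0,0,0,0.5],
    [0,0,-0.7,0,0,0,0.5],
    [0,0,-0.7,0,0,0,0.5],
    [0,0,-0.7,0,0,0,0.5],
  ],
  grip_force=45,
)

```text
time_s: 18.6
tool_pos: [0.4235, -0.3808, 0.1338]
tool_rot: [179.9, 0.0, 90.1]
force: [-0.0, 0.6, -2.3]
grip_width: 0.0624
grasp_force: 45.0
```

Run:
```python
from h import *
st();o=env.get_obs()
c=viewer.get_calibration("wrist");im=viewer.read_camera("wrist");cv2.imwrite("pics/w6.png",im[...,::-1])
for d in masks_of("wrist","plate1")[:4]:
   r=rect(c,d["pixels"],o["tool_pos"][2]+.01);print(round(d["conf"],2),np.round(d["location"]),r)
   cc,_=cv2.findContours(d["pixels"].astype(np.uint8),0,cv2.CHAIN_APPROX_NONE);cc=max(cc,key=cv2.contourArea)[:,0];print(cv2.boundingRect(cc))
```

```text
{'time_s': np.float64(18.6), 'tool_pos': array([ 0.424, -0.381,  0.134]), 'tool_rot': array([1.7989e+02, 4.0000e-03, 9.0068e+01]), 'qpos': array([-10.704,  19.128,  59.69 , 103.03 , -17.854,  67.962,  54.486]), 'force': array([-0.038,  0.591, -2.281]), 'grip_width': np.float64(0.062)}
0.59 [101.  68.] (array([ 0.342 , -0.2813,  0.0546,  0.0333]), 5.2)
(31, 23, 134, 90)
```

View pics/w6.png

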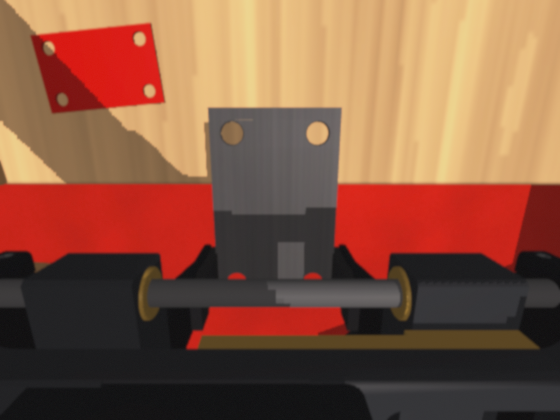

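apply_moves(
  moves=[
    [0,0,-0.3,0,0,0,0.5],
    [0.2,0.1,-0.35,0,0,0,0.5],
    [0.4,0.2,-0.35,0,0,0,0.5],
    [0.6,0.3,-0.35,0,0,0,0.5],
    [0.8,0.33,-0.35,0,0,0,0.5],
    [0.95,0.33,-0.35,0,0,0,0.5],
  ],
)

```text
time_s: 19.3
tool_pos: [0.4891, -0.1869, 0.2013]
tool_rot: [-179.8, 0.0, 90.3]
force: [-0.4, 0.5, -0.9]
grip_width: 0.0623
grasp_force: 45.0
```

apply_moves(
  moves=[
    [0.2,0.1,0,0,0,0.07,0.5],
    [0.4,0.2,0,0,0,0.07,0.5],
    [0.6,0.3,0,0,0,0.07,0.5],
    [0.75,0.33,0,0,0,0.07,0.5],
    [0.85,0.33,0,0,0,0.07,0.5],
    [0.9,0.33,0,0,0,0.07,0.5],
    [0.9,0.33,0,0,0,0.07,0.5],
    [0.9,0.33,0,0,0,0.07,0.5],
    [0.9,0.33,0,0,0,0.07,0.5],
  ],
)

```text
time_s: 20.2
tool_pos: [0.5545, -0.0126, 0.2029]
tool_rot: [-180.0, 0.0, 83.9]
force: [-0.5, -0.5, -2.9]
grip_width: 0.0621
grasp_force: 45.0
```

Run:
```python
from h import *
st();o=env.get_obs()
c=viewer.get_calibration("wrist");im=viewer.read_camera("wrist");cv2.imwrite("pics/w7.png",im[...,::-1])
S=np.array([.559,.160,0]);Rz=R.from_euler("z",-6,degrees=True).as_matrix()
for sx in(-.021,.021):
  for sy in(-.04,.04): print(sx,sy,"tip",proj(c,S+Rz@[sx,sy,.048]).round(1),"base",proj(c,S+Rz@[sx,sy,.018]).round(1))
cv2.imwrite("pics/w7c.png",cv2.resize(im[0:200,180:380,::-1],None,fx=3,fy=3,interpolation=cv2.INTER_CUBIC))
```

```text
{'time_s': np.float64(20.2), 'tool_pos': array([ 0.555, -0.013,  0.203]), 'tool_rot': array([-1.79994e+02,  2.80000e-02,  8.38780e+01]), 'qpos': array([-48.294,   9.75 ,  52.352, 100.039,  -7.984,  74.125,  -0.269]), 'force': array([-0.538, -0.515, -2.912]), 'grip_width': np.float64(0.062)}
-0.021 -0.04 tip [[239.1  63.2]] base [[242.4  69. ]]
-0.021 0.04 tip [[236. -37.]] base [[239.8 -21. ]]
0.021 -0.04 tip [[283.5  63.1]] base [[282.7  68.9]]
0.021 0.04 tip [[283.9 -37.2]] base [[283.1 -21.2]]
```

View pics/w7c.png

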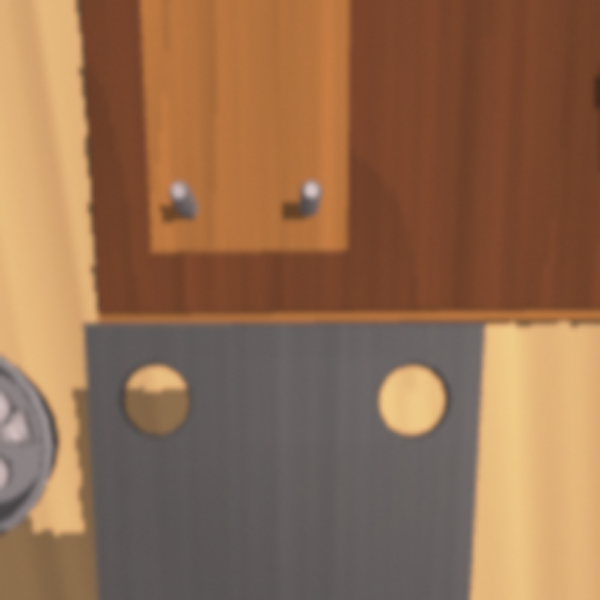

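Run:
```python
from h import *
o=env.get_obs();c=viewer.get_calibration("wrist");M=RR(o["tool_rot"])
for dz in(.008,.0095,.011,.013):
  H=at(c,[[232,133.3],[317.3,133.3]],o["tool_pos"][2]+dz)
  T=(H-o["tool_pos"])@M; e=(at(c,[[209,107.5],[341.3,107.5]],o["tool_pos"][2]+dz)-o["tool_pos"])@M
  print(dz,np.linalg.norm(H[1]-H[0]).round(4),T.round(4).tolist(),e.round(4).tolist())
to(.5595,.1605,.08,84)
```

```text
0.008 0.0417 [[0.0711, -0.022, -0.008], [0.071, 0.0196, -0.008]] [[0.083, -0.0326, -0.008], [0.0829, 0.0307, -0.008]]
0.0095 0.0413 [[0.0711, -0.0218, -0.0095], [0.0711, 0.0194, -0.0095]] [[0.0829, -0.0323, -0.0095], [0.0829, 0.0303, -0.0095]]
0.011 0.0409 [[0.0711, -0.0216, -0.011], [0.0711, 0.0192, -0.011]] [[0.0828, -0.032, -0.011], [0.0828, 0.03, -0.011]]
0.013 0.0403 [[0.0712, -0.0214, -0.013], [0.0711, 0.019, -0.013]] [[0.0827, -0.0315, -0.013], [0.0827, 0.0296, -0.013]]
to [5.6e-01 1.6e-01 8.0e-02 8.4e+01] shift [ 0.862 -0.068  0.615] turn [ 0.     0.    -0.001]
```

apply_moves(
  moves=[
    [0.2,-0.02,0,0,0,-0.001,0.5],
    [0.4,-0.04,0,0,0,-0.001,0.5],
    [0.6,-0.06,0.1,0,0,-0.001,0.5],
    [0.708,-0.062,0.25,0,0,-0.001,0.5],
    [0.708,-0.062,0.4,0,0,-0.001,0.5],
    [0.708,-0.062,0.55,0,0,-0.001,0.5],
    [0.708,-0.062,0.65,0,0,-0.001,0.5],
    [0.708,-0.062,0.69,0,0,-0.001,0.5],
    [0.708,-0.062,0.69,0,0,-0.001,0.5],
    [0.708,-0.062,0.69,0,0,-0.001,0.5],
  ],
)

```text
time_s: 21.25
tool_pos: [0.5582, 0.1312, 0.0661]
tool_rot: [179.9, -0.0, 84.1]
force: [-0.4, 0.0, -1.3]
grip_width: 0.0624
grasp_force: 45.0
```

Run:
```python
from h import *
st();to(.557,.1295,.052,84)
c=viewer.get_calibration("wrist");im=viewer.read_camera("wrist")
cv2.imwrite("pics/w8.png",cv2.resize(im[60:320,160:400,::-1],None,fx=2.3,fy=2.3,interpolation=cv2.INTER_CUBIC))
```

```text
{'time_s': np.float64(21.25), 'tool_pos': array([0.558, 0.131, 0.066]), 'tool_rot': array([ 1.79905e+02, -4.20000e-02,  8.40760e+01]), 'qpos': array([-53.455,  20.655,  44.596, 105.844, -16.617,  60.091,  -8.246]), 'force': array([-0.367,  0.033, -1.277]), 'grip_width': np.float64(0.062)}
to [5.57e-01 1.30e-01 5.20e-02 8.40e+01] shift [-0.009 -0.005  0.071] turn [ 0.001 -0.     0.001]
```

View pics/w8.png

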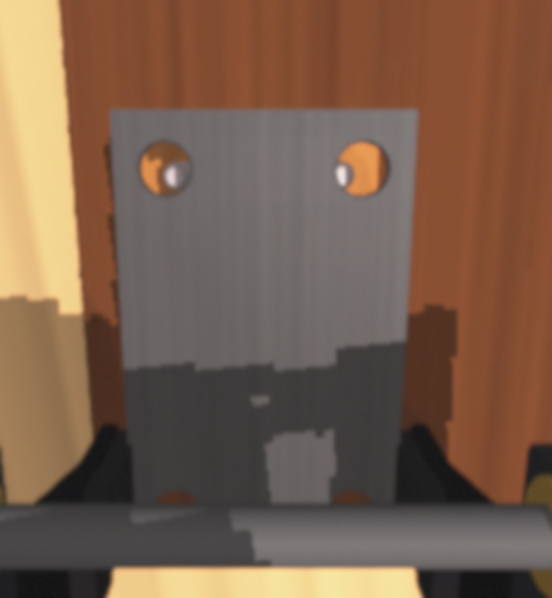

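Run:
```python
from h import *
o=env.get_obs();c=viewer.get_calibration("wrist");M=RR(o["tool_rot"])
H=(at(c,[[231.7,133],[317.4,133]],.077)-o["tool_pos"])@M
S=(at(c,[[234.8,136.1],[309.1,136.1]],.048)-o["tool_pos"])@M
print(H.round(4),S.round(4),(S-H).mean(0))
```

```text
[[ 0.0713 -0.0219 -0.0105]
 [ 0.0713  0.0193 -0.0104]] [[ 0.069  -0.0241  0.0185]
 [ 0.069   0.0185  0.0185]] [-0.00224879 -0.00151347  0.02899399]
```

apply_moves(
  moves=[
    [-0.011,-0.008,0,0,0,0,0.5],
    [-0.011,-0.008,0.03,0,0,0,0.5],
    [-0.011,-0.008,0.06,0,0,0,0.5],
    [-0.011,-0.008,0.09,0,0,0,0.5],
    [-0.011,-0.008,0.11,0,0,0,0.5],
    [-0.011,-0.008,0.13,0,0,0,0.5],
    [-0.011,-0.008,0.15,0,0,0,0.5],
    [-0.011,-0.008,0.15,0,0,0,0.5],
  ],
)

```text
time_s: 22.1
tool_pos: [0.5552, 0.1294, 0.0344]
tool_rot: [-180.0, 0.0, 84.1]
force: [-0.7, -0.4, -1.4]
grip_width: 0.0622
grasp_force: 45.0
```

apply_moves(
  moves=[
    [0,0,0.03,0,0,0,0.5],
    [0,0,0.05,0,0,0,0.5],
    [0,0,0.068,0,0,0,0.5],
    [0,0,0.068,0,0,0,0.5],
    [0,0,0.068,0,0,0,1],
    [0,0,0.068,0,0,0,1],
    [0,0,0.068,0,0,0,1],
    [0,0,0.068,0,0,0,1],
    [0,0,0.068,0,0,0,1],
    [0,0,0.0,0,0,0,1],
    [0,0,-0.1,0,0,0,1],
    [0,0,-0.3,0,0,0,1],
    [0,0,-0.5,0,0,0,1],
    [0,0,-0.7,0,0,0,1],
    [0,0,-0.7,0,0,0,1],
  ],
)

```text
time_s: 23.6
tool_pos: [0.5593, 0.1298, 0.1819]
tool_rot: [179.4, -0.3, 84.1]
force: [1.3, 0.7, -0.3]
grip_width: 0.087
grasp_force: 0.0
```

apply_moves(
  moves=[
    [-0.25,0,0,0,0,0,1],
    [-0.5,0,0,0,0,0,1],
    [-0.6,0,0,0,0,0,1],
    [-0.6,0,0,0,0,0,1],
    [-0.6,0,0,0,0,0,1],
  ],
)

```text
time_s: 24.1
tool_pos: [0.5431, 0.0105, 0.1753]
tool_rot: [180.0, -0.1, 84.1]
force: [0.3, 0.9, 1.1]
grip_width: 0.0869
grasp_force: 0.0
```

Run:
```python
from h import *
st()
c=viewer.get_calibration("wrist");im=viewer.read_camera("wrist")
S=np.array([.559,.160,0]);Rz=R.from_euler("z",-6,degrees=True).as_matrix()
for d in masks_of("wrist","plate1")[:4]: print("w",round(d["conf"],2),np.round(d["location"]),rect(c,d["pixels"],.021))
for sx in(-.021,.021):
  for sy in(-.04,.04): print(sx,sy,"tip",proj(c,S+Rz@[sx,sy,.048]).round(1))
cv2.imwrite("pics/w9.png",cv2.resize(im[0:290,160:440,::-1],None,fx=2,fy=2,interpolation=cv2.INTER_CUBIC))
for n in["scene","top"]:
  c=viewer.get_calibration(n);viewer.read_camera(n)
  for d in masks_of(n,"plate1")[:6]: print(n,round(d["conf"],2),np.round(d["location"]),rect(c,d["pixels"],.003))
```

```text
{'time_s': np.float64(24.1), 'tool_pos': array([0.543, 0.01 , 0.175]), 'tool_rot': array([ 1.79983e+02, -7.70000e-02,  8.40770e+01]), 'qpos': array([-50.699,   9.167,  51.73 , 103.645,  -7.691,  70.785,  -2.708]), 'force': array([0.293, 0.917, 1.066]), 'grip_width': np.float64(0.087)}
w 0.82 [274.  47.] (array([0.5562, 0.1517, 0.0846, 0.0657]), 84.0)
w 0.77 [296. 269.] (array([ 0.5605, -0.0627,  0.0605,  0.0405]), -6.1)
w 0.74 [205. 312.] (array([ 0.4359, -0.1227,  0.048 ,  0.0337]), -14.6)
-0.021 -0.04 tip [[252.5  84.2]]
-0.021 0.04 tip [[250.7 -22.3]]
0.021 -0.04 tip [[300.2  84.3]]
0.021 0.04 tip [[302.6 -22.3]]
scene 0.77 [226. 142.] (array([ 0.2711, -0.2582,  0.1057,  0.064 ]), 5.3)
scene 0.73 [248. 192.] (array([ 0.4347, -0.1009,  0.1051,  0.0639]), 75.5)
scene 0.66 [242. 230.] (array([ 0.5594, -0.1035,  0.1067,  0.0685]), 82.8)
top 0.94 [382. 330.] (array([ 0.2685, -0.2567,  0.1078,  0.0656]), 6.2)
top 0.69 [309. 254.] (array([ 0.4317, -0.1001,  0.1063,  0.0664]), 76.0)
top 0.66 [190. 195.] (array([0.5637, 0.1782, 0.0768, 0.0653]), 83.7)
top 0.22 [312. 138.] (array([ 0.6994, -0.1069,  0.1059,  0.0843]), -78.7)
```

View pics/w9.png

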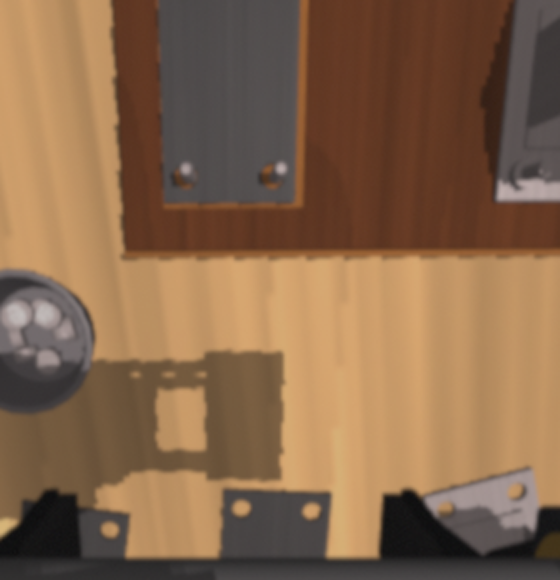

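apply_moves(
  moves=[
    [-0.2,-0.16,0,0,0,0.1,1],
    [-0.4,-0.33,0,0,0,0.1,1],
    [-0.607,-0.493,0.1,0,0,0.1,1],
    [-0.607,-0.493,0.19,0,0,0.1,1],
    [-0.607,-0.493,0.19,0,0,0.1,1],
    [-0.607,-0.493,0.19,0,0,0.1,1],
    [-0.607,-0.493,0.19,0,0,0.1,1],
  ],
  grip_force=8,
)

```text
time_s: 25.1
tool_pos: [0.4342, -0.0996, 0.138]
tool_rot: [179.9, 0.0, 75.6]
force: [0.5, -1.0, 0.1]
grip_width: 0.0872
grasp_force: 0.0
```

Run:
```python
from h import *
st()
c=viewer.get_calibration("wrist");im=viewer.read_camera("wrist")
for d in masks_of("wrist","plate1")[:4]: print("w",round(d["conf"],2),np.round(d["location"]),rect(c,d["pixels"],.003))
to(.4325,-.1,.001,75.5)
```

```text
{'time_s': np.float64(25.1), 'tool_pos': array([ 0.434, -0.1  ,  0.138]), 'tool_rot': array([1.79895e+02, 4.50000e-02, 7.56410e+01]), 'qpos': array([-50.179,  -9.226,  56.384, 118.684,   8.432,  66.585, -11.857]), 'force': array([ 0.469, -1.046,  0.113]), 'grip_width': np.float64(0.087)}
w 0.96 [187. 342.] (array([ 0.2925, -0.2276,  0.0625,  0.0255]), -15.8)
w 0.95 [396. 174.] (array([ 0.5557, -0.103 ,  0.104 ,  0.0648]), 81.6)
w 0.93 [272. 203.] (array([ 0.431 , -0.0998,  0.1033,  0.0639]), 75.6)
to [ 4.32e-01 -1.00e-01  1.00e-03  7.55e+01] shift [-0.002 -0.008  0.684] turn [0.001 0.001 0.002]
```

apply_moves(
  moves=[
    [0,-0.015,0.2,0,0,0,1],
    [0,-0.015,0.4,0,0,0,1],
    [0,-0.015,0.55,0,0,0,1],
    [0,-0.015,0.62,0,0,0,1],
    [0,-0.015,0.65,0,0,0,1],
    [0,-0.015,0.665,0,0,0,1],
    [0,-0.015,0.665,0,0,0,1],
  ],
)

```text
time_s: 25.9
tool_pos: [0.4305, -0.0997, 0.0044]
tool_rot: [180.0, 0.0, 75.6]
force: [0.1, -1.2, -0.2]
grip_width: 0.087
grasp_force: 0.0
```

Run:
```python
from h import *
st();to(.431,-.1,.001,75.5)
```

```text
{'time_s': np.float64(25.9), 'tool_pos': array([ 0.43 , -0.1  ,  0.004]), 'tool_rot': array([1.79954e+02, 6.00000e-03, 7.55670e+01]), 'qpos': array([-47.245,  11.447,  61.168, 126.213, -13.322,  48.938,   7.834]), 'force': array([ 0.072, -1.227, -0.189]), 'grip_width': np.float64(0.087)}
to [ 4.31e-01 -1.00e-01  1.00e-03  7.55e+01] shift [-0.001  0.003  0.017] turn [0.001 0.    0.001]
```

apply_moves(
  moves=[
    [0,0,0.017,0,0,0,1],
    [0,0,0.017,0,0,0,0.6],
    [0,0,0.017,0,0,0,0.6],
    [0,0,0.017,0,0,0,0.6],
    [0,0,0.017,0,0,0,0.6],
    [0,0,0.017,0,0,0,0.6],
    [0,0,0.017,0,0,0,0.6],
    [0,0,0.017,0,0,0,0.6],
  ],
)

```text
time_s: 26.7
tool_pos: [0.4301, -0.0997, 0.0008]
tool_rot: [180.0, -0.0, 75.5]
force: [0.7, -0.5, 2.9]
grip_width: 0.0629
grasp_force: 8.0
```

apply_moves(
  moves=[
    [-0.03,0.008,0,0,0,0,0.6],
    [-0.09,0.023,0,0,0,0,0.6],
    [-0.15,0.039,0,0,0,0,0.6],
    [-0.21,0.054,0,0,0,0,0.6],
    [-0.27,0.069,0,0,0,0,0.6],
    [-0.33,0.085,0,0,0,0,0.6],
    [-0.39,0.1,0,0,0,0,0.6],
    [-0.45,0.116,0,0,0,0,0.6],
    [-0.51,0.131,0,0,0,0,0.6],
    [-0.57,0.146,0,0,0,0,0.6],
    [-0.63,0.162,0,0,0,0,0.6],
    [-0.63,0.162,0,0,0,0,0.6],
  ],
)

```text
time_s: 27.9
tool_pos: [0.4295, -0.2319, 0.0008]
tool_rot: [179.9, 0.1, 75.4]
force: [0.1, -2.8, 3.8]
grip_width: 0.0638
grasp_force: 8.0
```

Run:
```python
from h import *
st();to(.4235,-.347,.001,90)
c=viewer.get_calibration("wrist");im=viewer.read_camera("wrist")
for d in masks_of("wrist","plate1")[:4]: print("w",round(d["conf"],2),np.round(d["location"]),rect(c,d["pixels"],.003))
```

```text
{'time_s': np.float64(27.9), 'tool_pos': array([ 0.43 , -0.232,  0.001]), 'tool_rot': array([1.79947e+02, 9.30000e-02, 7.54280e+01]), 'qpos': array([-26.406,  19.959,  58.244, 120.284, -21.856,  50.921,  29.823]), 'force': array([ 0.079, -2.804,  3.79 ]), 'grip_width': np.float64(0.064)}
to [ 4.24e-01 -3.47e-01  1.00e-03  9.00e+01] shift [-0.565  0.116 -0.   ] turn [ 0.     0.001 -0.17 ]
w 0.75 [475.  30.] (array([ 0.5497, -0.1415,  0.0652,  0.0284]), -10.0)
w 0.57 [277. 236.] (array([ 0.4334, -0.211 ,  0.0644,  0.0619]), -14.6)
```

apply_moves(
  moves=[
    [-0.05,0.01,-0.002,0,0,-0.015,0.6],
    [-0.11,0.023,-0.002,0,0,-0.033,0.6],
    [-0.17,0.035,-0.002,0,0,-0.05,0.6],
    [-0.23,0.047,-0.002,0,0,-0.07,0.6],
    [-0.29,0.06,-0.002,0,0,-0.088,0.6],
    [-0.35,0.072,-0.002,0,0,-0.106,0.6],
    [-0.41,0.084,-0.002,0,0,-0.124,0.6],
    [-0.47,0.097,-0.002,0,0,-0.142,0.6],
    [-0.52,0.107,-0.002,0,0,-0.157,0.6],
    [-0.565,0.116,-0.002,0,0,-0.17,0.6],
    [-0.565,0.116,-0.002,0,0,-0.17,0.6],
    [-0.565,0.116,-0.002,0,0,-0.17,0.6],
  ],
)

```text
time_s: 29.2
tool_pos: [0.4236, -0.3451, 0.0008]
tool_rot: [-180.0, 0.0, 90.1]
force: [0.2, -2.5, 0.9]
grip_width: 0.064
grasp_force: 8.0
```

Run:
```python
from h import *
st()
c=viewer.get_calibration("wrist");im=viewer.read_camera("wrist")
for d in masks_of("wrist","plate1")[:4]:
    P=at(c,np.argwhere(d["pixels"])[:,::-1],.003);i=P[:,1].max();print("w",round(d["conf"],2),np.round(d["location"]),rect(c,d["pixels"],.003),"far end y",np.percentile(P[:,1],99.5).round(4),"x",np.percentile(P[:,0],[1,99]).round(4))
```

```text
{'time_s': np.float64(29.2), 'tool_pos': array([ 0.424, -0.345,  0.001]), 'tool_rot': array([-1.79977e+02,  3.10000e-02,  9.01220e+01]), 'qpos': array([ -7.131,  26.104,  51.626, 112.19 , -25.298,  53.682,  57.223]), 'force': array([ 0.164, -2.491,  0.929]), 'grip_width': np.float64(0.064)}
w 0.79 [33. 97.] (array([ 0.2989, -0.2549,  0.065 ,  0.0452]), -85.0) far end y -0.2219 x [0.2824 0.3221]
w 0.78 [274. 234.] (array([ 0.4221, -0.3233,  0.064 ,  0.0625]), 0.1) far end y -0.2921 x [0.3908 0.4534]
```

apply_moves(
  moves=[
    [-0.012,0,0,0,0,0,0.6],
    [-0.025,0,0,0,0,0,0.6],
    [-0.025,0,0,0,0,0,0.6],
    [-0.025,0,0,0,0,0,1],
    [-0.025,0,0,0,0,0,1],
    [-0.025,0,0,0,0,0,1],
    [-0.025,0,0,0,0,0,1],
    [-0.025,0,-0.1,0,0,0,1],
    [-0.025,0,-0.15,0,0,0,1],
    [-0.1,0,-0.15,0,0,0,1],
    [-0.18,0,-0.15,0,0,0,1],
    [-0.18,0,-0.15,0,0,0,1],
    [-0.18,0,-0.1,0,0,0,1],
    [-0.18,0,-0.03,0,0,0,1],
    [-0.18,0,0.03,0,0,0,1],
    [-0.18,0,0.04,0,0,0,1],
    [-0.18,0,0.04,0,0,0,1],
  ],
)

```text
time_s: 31.0
tool_pos: [0.4233, -0.3804, -0.0081]
tool_rot: [-179.9, -0.1, 90.2]
force: [-0.3, 0.8, -0.2]
grip_width: 0.0868
grasp_force: 0.0
```

```bash
cat >> h.py <<'E'
def look(z,k=3):
    o=env.get_obs();M=RR(o["tool_rot"]);c=viewer.get_calibration("wrist");im=viewer.read_camera("wrist")
    for d in masks_of("wrist","plate1")[:k]:
        P=at(c,np.argwhere(d["pixels"])[:,::-1],z);T=(P-o["tool_pos"])@M
        print(round(d["conf"],2),np.round(d["location"]),rect(c,d["pixels"],z),"tool x end",np.percentile(T[:,0],99.5).round(4),"tool y",np.percentile(T[:,1],[1,99]).round(4))
    return im
E
python3 - <<'E'
from h import *
st();look(.003)
E
```

```text
{'time_s': np.float64(31.0), 'tool_pos': array([ 0.423, -0.38 , -0.008]), 'tool_rot': array([-1.79902e+02, -5.70000e-02,  9.01550e+01]), 'qpos': array([ -1.85 ,  29.585,  50.045, 109.1  , -27.722,  54.353,  61.446]), 'force': array([-0.307,  0.762, -0.167]), 'grip_width': np.float64(0.087)}
0.79 [276. 190.] (array([ 0.4224, -0.3411,  0.0895,  0.0643]), -89.9) tool x end 0.0832 tool y [-0.0319  0.0306]
0.61 [25. 43.] (array([ 0.3087, -0.2702,  0.0333,  0.0295]), -85.6) tool x end 0.1268 tool y [-0.1261 -0.0997]
```

apply_moves(
  moves=[
    [0,0,0,0,0,0,0.5],
    [0,0,0,0,0,0,0.5],
    [0,0,0,0,0,0,0.5],
    [0,0,0,0,0,0,0.5],
    [0,0,0,0,0,0,0.5],
    [0,0,0,0,0,0,0.5],
    [0,0,0,0,0,0,0.5],
    [0,0,-0.05,0,0,0,0.5],
    [0,0,-0.15,0,0,0,0.5],
    [0,0,-0.3,0,0,0,0.5],
    [0,0,-0.5,0,0,0,0.5],
    [0,0,-0.7,0,0,0,0.5],
    [0,0,-0.9,0,0,0,0.5],
    [0,0,-1,0,0,0,0.5],
  ],
  grip_force=45,
)

```text
time_s: 32.5
tool_pos: [0.4243, -0.3825, 0.1968]
tool_rot: [179.8, 0.1, 90.1]
force: [-0.3, 0.0, -1.4]
grip_width: 0.0626
grasp_force: 45.0
```

apply_moves(
  moves=[
    [0.2,0.1,0,0,0,0,0.5],
    [0.4,0.2,0,0,0,0,0.5],
    [0.6,0.3,0,0,0,0,0.5],
    [0.8,0.33,0,0,0,0,0.5],
    [0.95,0.33,0,0,0,0,0.5],
  ],
)

```text
time_s: 33.0
tool_pos: [0.49, -0.1879, 0.193]
tool_rot: [-180.0, -0.0, 90.3]
force: [-0.4, 0.6, -1.7]
grip_width: 0.0623
grasp_force: 45.0
```

apply_moves(
  moves=[
    [0.2,0.1,0,0,0,0.07,0.5],
    [0.4,0.2,0,0,0,0.07,0.5],
    [0.6,0.3,0,0,0,0.07,0.5],
    [0.75,0.33,0,0,0,0.07,0.5],
    [0.85,0.33,0,0,0,0.07,0.5],
    [0.9,0.33,0,0,0,0.07,0.5],
    [0.9,0.33,0,0,0,0.07,0.5],
    [0.9,0.33,0,0,0,0.07,0.5],
  ],
)

```text
time_s: 33.8
tool_pos: [0.5547, -0.0124, 0.1931]
tool_rot: [180.0, 0.0, 84.0]
force: [-0.2, -0.2, -1.1]
grip_width: 0.0622
grasp_force: 45.0
```

Run:
```python
from h import *
st();look(env.get_obs()["tool_pos"][2]+.011,2);to(.5562,.1293,.066,84)
```

```text
{'time_s': np.float64(33.8), 'tool_pos': array([ 0.555, -0.012,  0.193]), 'tool_rot': array([1.79991e+02, 3.30000e-02, 8.40340e+01]), 'qpos': array([-45.707,   9.826,  49.404, 100.714,  -7.753,  72.995,  -0.408]), 'force': array([-0.21 , -0.227, -1.076]), 'grip_width': np.float64(0.062)}
0.9 [263.  38.] (array([0.5586, 0.0984, 0.0318, 0.029 ]), 84.1) tool x end 0.1264 tool y [-0.0218  0.0066]
0.65 [275. 188.] (array([0.5575, 0.0271, 0.0904, 0.0638]), 84.2) tool x end 0.0843 tool y [-0.0323  0.0296]
to [5.56e-01 1.29e-01 6.60e-02 8.40e+01] shift [ 0.708 -0.068  0.636] turn [ 0.  0. -0.]
```

apply_moves(
  moves=[
    [0.2,-0.02,0,0,0,0,0.5],
    [0.4,-0.04,0,0,0,0,0.5],
    [0.6,-0.06,0.1,0,0,0,0.5],
    [0.705,-0.068,0.25,0,0,0,0.5],
    [0.705,-0.068,0.4,0,0,0,0.5],
    [0.705,-0.068,0.55,0,0,0,0.5],
    [0.705,-0.068,0.63,0,0,0,0.5],
    [0.705,-0.068,0.64,0,0,0,0.5],
    [0.705,-0.068,0.64,0,0,0,0.5],
    [0.705,-0.068,0.64,0,0,0,0.5],
  ],
)

```text
time_s: 34.9
tool_pos: [0.5573, 0.1307, 0.0666]
tool_rot: [179.9, -0.1, 84.1]
force: [0.9, 0.2, -1.7]
grip_width: 0.062
grasp_force: 45.0
```

```bash
cat >> h.py <<'E'
def holes():
    "far hole centres and the stud tips seen through them (tool frame, m), plate held"
    o=env.get_obs();M=RR(o["tool_rot"]);c=viewer.get_calibration("wrist");im=viewer.read_camera("wrist").astype(int)
    zt=o["tool_pos"][2]+.011
    sub=im[110:160];sat=sub.max(2)-sub.min(2);v=sub.sum(2)/3
    out=[]
    for c0 in(231.7,317.4):
        a=int(c0)-16;b=a+34
        col=(sat[:,a:b]>40)|(v[:,a:b]>125)
        n,l,s,ce=cv2.connectedComponentsWithStats(col.astype(np.uint8));k=1+np.argmax(s[1:,4])
        h=np.array([s[k,0]+s[k,2]/2-.5,s[k,1]+s[k,3]/2-.5])+[a,110]
        m=(sat[:,a:b]<40)&(v[:,a:b]>125);n2,_,s2,c2=cv2.connectedComponentsWithStats(m.astype(np.uint8))
        t=c2[1+np.argmax(s2[1:,4])]+[a,110] if n2>1 else [np.nan]*2
        H=(at(c,h,zt)-o["tool_pos"])@M;S=(at(c,t,.048)-o["tool_pos"])@M
        print("hole px",h,s[k,2:].tolist(),"tip px",np.round(t,1),"hole",H[0,:2].round(4),"stud",S[0,:2].round(4),"go",(S-H)[0,:2].round(4))
    return im
E
python3 - <<'E'
from h import *
st();im=holes();cv2.imwrite("pics/w10.png",im[100:180,200:350,::-1]);to(.5562,.1293,.044,84)
E
```

```text
{'time_s': np.float64(34.9), 'tool_pos': array([0.557, 0.131, 0.067]), 'tool_rot': array([ 1.79851e+02, -8.10000e-02,  8.40800e+01]), 'qpos': array([-51.515,  19.802,  42.088, 105.953, -15.268,  59.818,  -9.303]), 'force': array([ 0.92 ,  0.182, -1.736]), 'grip_width': np.float64(0.062)}
hole px [235.5 134. ] [6, 7, 35] tip px [235.6 134.4] hole [ 0.0708 -0.02  ] stud [ 0.0699 -0.0236] go [-0.0008 -0.0037]
hole px [322.5 130. ] [10, 23, 180] tip px [308.9 133.7] hole [0.0726 0.0217] stud [0.0703 0.0184] go [-0.0023 -0.0033]
to [5.56e-01 1.29e-01 4.40e-02 8.40e+01] shift [-0.009 -0.005  0.113] turn [ 0.002 -0.001  0.001][ WARN:0@0.355] global loadsave.cpp:1063 imwrite_ Unsupported depth image for selected encoder is fallbacked to CV_8U.
```

apply_moves(
  moves=[
    [-0.008,-0.003,0,0,0,0,0.5],
    [-0.008,-0.003,0.03,0,0,0,0.5],
    [-0.008,-0.003,0.06,0,0,0,0.5],
    [-0.008,-0.003,0.09,0,0,0,0.5],
    [-0.008,-0.003,0.11,0,0,0,0.5],
    [-0.008,-0.003,0.13,0,0,0,0.5],
    [-0.008,-0.003,0.15,0,0,0,0.5],
    [-0.008,-0.003,0.16,0,0,0,0.5],
    [-0.008,-0.003,0.16,0,0,0,0.5],
  ],
)

```text
time_s: 35.85
tool_pos: [0.5551, 0.1293, 0.0327]
tool_rot: [180.0, 0.0, 84.1]
force: [0.1, -0.3, -1.7]
grip_width: 0.0626
grasp_force: 45.0
```

Run:
```python
from h import *
st();look(env.get_obs()["tool_pos"][2]+.011,2);print(env.get_obs()["wrist_torque"])
```

```text
{'time_s': np.float64(35.85), 'tool_pos': array([0.555, 0.129, 0.033]), 'tool_rot': array([1.79999e+02, 1.10000e-02, 8.41240e+01]), 'qpos': array([-50.298,  22.338,  40.948, 107.534, -17.373,  56.47 ,  -7.618]), 'force': array([ 0.138, -0.287, -1.711]), 'grip_width': np.float64(0.063)}
0.76 [230. 126.] (array([0.5387, 0.2055, 0.0097, 0.0049]), 56.3) tool x end 0.0777 tool y [-0.0268  0.0218]
0.71 [273. 190.] (array([0.5576, 0.1686, 0.0899, 0.0637]), 84.1) tool x end 0.0843 tool y [-0.0323  0.0294]
[-0.09078291  0.070304   -0.03933584]
```

apply_moves(
  moves=[
    [0,0,0.02,0,0,0,0.5],
    [0,0,0.04,0,0,0,0.5],
    [0,0,0.045,0,0,0,0.5],
    [0,0,0.045,0,0,0,0.5],
    [0,0,0.045,0,0,0,1],
    [0,0,0.045,0,0,0,1],
    [0,0,0.045,0,0,0,1],
    [0,0,0.045,0,0,0,1],
    [0,0,0.045,0,0,0,1],
    [0,0,0.0,0,0,0,1],
    [0,0,-0.1,0,0,0,1],
    [0,0,-0.3,0,0,0,1],
    [0,0,-0.5,0,0,0,1],
    [0,0,-0.7,0,0,0,1],
    [0,0,-0.7,0,0,0,1],
  ],
)

```text
time_s: 37.45
tool_pos: [0.559, 0.1298, 0.1796]
tool_rot: [179.5, -0.3, 84.1]
force: [0.2, -0.4, 0.6]
grip_width: 0.0872
grasp_force: 0.0
```

apply_moves(
  moves=[
    [-0.25,0,0,0,0,0,1],
    [-0.5,0,0,0,0,0,1],
    [-0.6,0,0,0,0,0,1],
    [-0.6,0,0,0,0,0,1],
    [-0.6,0,0,0,0,0,1],
  ],
)

```text
time_s: 37.95
tool_pos: [0.5428, 0.0103, 0.1731]
tool_rot: [180.0, -0.1, 84.1]
force: [0.4, 0.5, 0.4]
grip_width: 0.0871
grasp_force: 0.0
```

Run:
```python
from h import *
st();im=look(.024);c=viewer.get_calibration("wrist")
cv2.imwrite("pics/w11.png",im[...,::-1])
# bright stud tips
b=(im.min(2)>150)&((im.max(2).astype(int)-im.min(2))<30);b[120:]=0;b[:,:230]=0;b[:,330:]=0
n,_,s,ce=cv2.connectedComponentsWithStats(b.astype(np.uint8))
for k in range(1,n): print(s[k].tolist(),ce[k].round(1),at(c,ce[k],.048)[0].round(4))
S=np.array([.559,.160,0]);Rz=R.from_euler("z",-6,degrees=True).as_matrix()
for h in(.021,.024,.027): print(h,proj(c,S+[0,0,h]+np.array([[-.032,-.052,0],[.032,-.052,0]])@Rz.T).round(1).tolist())
for d in masks_of("wrist","plate1"):
    cc,_=cv2.findContours(d["pixels"].astype(np.uint8),0,2);cc=max(cc,key=cv2.contourArea);print(cv2.boundingRect(cc),cv2.approxPolyDP(cc,4,True)[:,0].tolist())
for n in["scene","top"]:
  c=viewer.get_calibration(n);viewer.read_camera(n)
  for d in masks_of(n,"plate1")[:6]: print(n,round(d["conf"],2),np.round(d["location"]),rect(c,d["pixels"],.003))
```

```text
{'time_s': np.float64(37.95), 'tool_pos': array([0.543, 0.01 , 0.173]), 'tool_rot': array([ 1.79995e+02, -7.20000e-02,  8.40820e+01]), 'qpos': array([-48.181,   8.849,  48.818, 103.776,  -7.131,  70.499,  -3.231]), 'force': array([0.392, 0.535, 0.406]), 'grip_width': np.float64(0.087)}
0.61 [295. 272.] (array([ 0.5597, -0.0616,  0.0617,  0.0399]), -5.9) tool x end -0.05 tool y [-0.0068  0.0538]
[252, 83, 2, 2, 4] [252.5  83.5] [0.5335 0.124  0.048 ]
[300, 82, 3, 3, 8] [300.9  83.1] [0.5755 0.12   0.048 ]
0.021 [[244.0, 102.3], [310.0, 102.6]]
0.024 [[243.7, 102.1], [310.3, 102.3]]
0.027 [[243.4, 101.8], [310.7, 102.1]]
(270, 245, 57, 34) [[272, 246], [272, 278], [323, 276], [326, 247]]
scene 0.67 [226. 145.] (array([ 0.2722, -0.2584,  0.1096,  0.0686]), 5.5)
scene 0.67 [164. 334.] (array([ 0.8506, -0.1204,  0.2303,  0.2022]), -1.5)
scene 0.62 [241. 228.] (array([ 0.5603, -0.1031,  0.1093,  0.068 ]), 82.8)
scene 0.59 [348. 257.] (array([0.5483, 0.1629, 0.1087, 0.0697]), 85.0)
top 0.94 [189. 192.] (array([0.5643, 0.1776, 0.0822, 0.065 ]), 83.7)
top 0.76 [381. 326.] (array([ 0.2692, -0.2564,  0.1056,  0.0655]), 5.2)
top 0.61 [312. 200.] (array([ 0.5561, -0.1021,  0.1044,  0.0667]), 81.4)
```

apply_moves(
  moves=[
    [-0.2,0.04,0,0,0,0.03,1],
    [-0.4,0.09,0.05,0,0,0.03,1],
    [-0.557,0.122,0.12,0,0,0.03,1],
    [-0.557,0.122,0.175,0,0,0.03,1],
    [-0.557,0.122,0.175,0,0,0.03,1],
    [-0.557,0.122,0.175,0,0,0.03,1],
  ],
  grip_force=8,
)

```text
time_s: 38.9
tool_pos: [0.5558, -0.1016, 0.1378]
tool_rot: [-180.0, -0.0, 81.7]
force: [-0.4, -0.9, 0.0]
grip_width: 0.0873
grasp_force: 0.0
```

Run:
```python
from h import *
st();look(.003,4);to(.5558,-.103,.001,81.5)
im=cv2.imread("pics/w11.png").astype(int);sat=im.max(2)-im.min(2)
print("col276 sat rows85-125",sat[85:125,276].tolist());print("row70 sat 225-260",sat[70,225:260].tolist());print("300-330",sat[70,295:330].tolist())
```

```text
{'time_s': np.float64(38.9), 'tool_pos': array([ 0.556, -0.102,  0.138]), 'tool_rot': array([-1.79958e+02, -3.00000e-02,  8.16650e+01]), 'qpos': array([-36.903,  15.666,  51.871, 103.15 , -13.307,  67.626,  10.729]), 'force': array([-0.433, -0.942,  0.017]), 'grip_width': np.float64(0.087)}
0.61 [276. 203.] (array([ 0.5562, -0.1028,  0.1023,  0.0638]), 81.6) tool x end 0.05 tool y [-0.0304  0.0317]
to [ 5.56e-01 -1.03e-01  1.00e-03  8.15e+01] shift [-0.008 -0.002  0.687] turn [ 0.    -0.001  0.002]
col276 sat rows85-125 [5, 5, 5, 5, 5, 5, 5, 4, 4, 4, 4, 5, 4, 5, 10, 34, 66, 84, 80, 68, 62, 61, 60, 60, 60, 60, 60, 61, 61, 61, 59, 60, 61, 60, 59, 60, 60, 59, 59, 66]
row70 sat 225-260 [56, 57, 57, 56, 57, 59, 59, 60, 62, 62, 63, 62, 61, 60, 54, 37, 15, 6, 4, 4, 5, 5, 5, 5, 4, 4, 4, 5, 5, 5, 4, 5, 5, 4, 4]
300-330 [4, 4, 3, 4, 4, 5, 4, 4, 4, 5, 6, 6, 10, 31, 67, 91, 96, 86, 70, 58, 58, 60, 63, 62, 62, 62, 61, 63, 64, 63, 63, 64, 64, 63, 64]
```

apply_moves(
  moves=[
    [-0.006,0,0.2,0,0,0,1],
    [-0.006,0,0.4,0,0,0,1],
    [-0.006,0,0.55,0,0,0,1],
    [-0.006,0,0.62,0,0,0,1],
    [-0.006,0,0.65,0,0,0,1],
    [-0.006,0,0.665,0,0,0,1],
    [-0.006,0,0.665,0,0,0,1],
    [-0.006,0,0.665,0,0,0,1],
  ],
)

```text
time_s: 39.8
tool_pos: [0.5567, -0.1045, 0.0063]
tool_rot: [179.9, -0.0, 81.6]
force: [-1.2, -0.4, 0.9]
grip_width: 0.087
grasp_force: 0.0
```

Run:
```python
from h import *
st();to(.5558,-.103,.001,81.5);to(.5558,-.23,.001,81.5)
```

```text
{'time_s': np.float64(39.8), 'tool_pos': array([ 0.557, -0.105,  0.006]), 'tool_rot': array([ 1.79859e+02, -3.30000e-02,  8.15560e+01]), 'qpos': array([-30.845,  26.07 ,  46.543, 109.205, -23.167,  54.36 ,  18.136]), 'force': array([-1.197, -0.357,  0.859]), 'grip_width': np.float64(0.087)}
to [ 5.56e-01 -1.03e-01  1.00e-03  8.15e+01] shift [ 0.007 -0.006  0.027] turn [ 0.002 -0.     0.001]
to [ 5.56e-01 -2.30e-01  1.00e-03  8.15e+01] shift [-0.621  0.087  0.026] turn [ 0.002 -0.     0.001]
```

apply_moves(
  moves=[
    [0,0,0.022,0,0,0,1],
    [0,0,0.022,0,0,0,0.6],
    [0,0,0.022,0,0,0,0.6],
    [0,0,0.022,0,0,0,0.6],
    [0,0,0.022,0,0,0,0.6],
    [0,0,0.022,0,0,0,0.6],
    [0,0,0.022,0,0,0,0.6],
    [0,0,0.022,0,0,0,0.6],
  ],
)

```text
time_s: 40.6
tool_pos: [0.5558, -0.1045, 0.0007]
tool_rot: [180.0, -0.0, 81.6]
force: [1.1, -0.3, 0.4]
grip_width: 0.0637
grasp_force: 8.0
```

apply_moves(
  moves=[
    [-0.03,0.004,0,0,0,0,0.6],
    [-0.09,0.013,0,0,0,0,0.6],
    [-0.15,0.022,0,0,0,0,0.6],
    [-0.21,0.031,0,0,0,0,0.6],
    [-0.27,0.039,0,0,0,0,0.6],
    [-0.33,0.048,0,0,0,0,0.6],
    [-0.39,0.057,0,0,0,0,0.6],
    [-0.45,0.066,0,0,0,0,0.6],
    [-0.51,0.075,0,0,0,0,0.6],
    [-0.57,0.083,0,0,0,0,0.6],
    [-0.62,0.09,0,0,0,0,0.6],
    [-0.62,0.09,0,0,0,0,0.6],
  ],
)

```text
time_s: 41.8
tool_pos: [0.5545, -0.2334, 0.0007]
tool_rot: [180.0, 0.2, 81.4]
force: [0.2, -3.0, 1.9]
grip_width: 0.0639
grasp_force: 8.0
```

Run:
```python
from h import *
st();to(.556,-.348,.001,90);look(.003)
```

```text
{'time_s': np.float64(41.8), 'tool_pos': array([ 0.554, -0.233,  0.001]), 'tool_rot': array([179.954,   0.198,  81.395]), 'qpos': array([-16.499,  30.811,  45.85 , 104.239, -26.092,  56.005,  31.671]), 'force': array([ 0.198, -2.994,  1.858]), 'grip_width': np.float64(0.064)}
to [ 5.56e-01 -3.48e-01  1.00e-03  9.00e+01] shift [-0.565  0.093  0.   ] turn [ 0.     0.002 -0.1  ]
0.67 [273. 234.] (array([ 0.5566, -0.2113,  0.0642,  0.0635]), -8.6) tool x end 0.0534 tool y [-0.0326  0.0298]
```

apply_moves(
  moves=[
    [-0.05,0.008,-0.001,0,0,-0.009,0.6],
    [-0.11,0.018,-0.001,0,0,-0.019,0.6],
    [-0.17,0.028,-0.001,0,0,-0.03,0.6],
    [-0.23,0.038,-0.001,0,0,-0.04,0.6],
    [-0.29,0.048,-0.001,0,0,-0.05,0.6],
    [-0.35,0.058,-0.001,0,0,-0.06,0.6],
    [-0.41,0.067,-0.001,0,0,-0.072,0.6],
    [-0.47,0.077,-0.001,0,0,-0.082,0.6],
    [-0.52,0.086,-0.001,0,0,-0.091,0.6],
    [-0.575,0.094,-0.001,0,0,-0.1,0.6],
    [-0.575,0.094,-0.001,0,0,-0.1,0.6],
    [-0.575,0.094,-0.001,0,0,-0.1,0.6],
  ],
)

```text
time_s: 43.1
tool_pos: [0.5561, -0.348, 0.0007]
tool_rot: [-180.0, 0.1, 90.1]
force: [-0.1, -1.6, 1.4]
grip_width: 0.0637
grasp_force: 8.0
```

Run:
```python
from h import *
st();look(.003)
```

```text
{'time_s': np.float64(43.1), 'tool_pos': array([ 0.556, -0.348,  0.001]), 'tool_rot': array([-1.79979e+02,  1.33000e-01,  9.00700e+01]), 'qpos': array([ -2.36 ,  36.   ,  42.708,  95.86 , -27.539,  59.099,  49.428]), 'force': array([-0.124, -1.632,  1.409]), 'grip_width': np.float64(0.064)}
0.67 [274. 237.] (array([ 0.5546, -0.3257,  0.065 ,  0.0646]), 0.0) tool x end 0.0541 tool y [-0.033  0.03 ]
```

apply_moves(
  moves=[
    [-0.012,0,0,0,0,0,0.6],
    [-0.02,0,0,0,0,0,0.6],
    [-0.02,0,0,0,0,0,0.6],
    [-0.02,0,0,0,0,0,1],
    [-0.02,0,0,0,0,0,1],
    [-0.02,0,0,0,0,0,1],
    [-0.02,0,0,0,0,0,1],
    [-0.02,0,-0.1,0,0,0,1],
    [-0.02,0,-0.15,0,0,0,1],
    [-0.1,0,-0.15,0,0,0,1],
    [-0.165,0,-0.15,0,0,0,1],
    [-0.165,0,-0.15,0,0,0,1],
    [-0.165,0,-0.1,0,0,0,1],
    [-0.165,0,-0.03,0,0,0,1],
    [-0.165,0,0.03,0,0,0,1],
    [-0.165,0,0.04,0,0,0,1],
    [-0.165,0,0.04,0,0,0,1],
  ],
)

```text
time_s: 44.9
tool_pos: [0.5564, -0.3785, -0.0085]
tool_rot: [-179.9, -0.1, 90.2]
force: [0.1, 0.5, 0.9]
grip_width: 0.0867
grasp_force: 0.0
```

Run:
```python
from h import *
st();look(.003)
```

```text
{'time_s': np.float64(44.9), 'tool_pos': array([ 0.556, -0.379, -0.009]), 'tool_rot': array([-1.79899e+02, -5.80000e-02,  9.01620e+01]), 'qpos': array([  1.313,  38.493,  41.933,  93.241, -28.791,  59.674,  52.146]), 'force': array([0.148, 0.504, 0.942]), 'grip_width': np.float64(0.087)}
0.91 [276. 193.] (array([ 0.5557, -0.3395,  0.0873,  0.0639]), -89.9) tool x end 0.0823 tool y [-0.0316  0.0306]
```

apply_moves(
  moves=[
    [0,0,0,0,0,0,0.5],
    [0,0,0,0,0,0,0.5],
    [0,0,0,0,0,0,0.5],
    [0,0,0,0,0,0,0.5],
    [0,0,0,0,0,0,0.5],
    [0,0,0,0,0,0,0.5],
    [0,0,0,0,0,0,0.5],
    [0,0,-0.05,0,0,0,0.5],
    [0,0,-0.15,0,0,0,0.5],
    [0,0,-0.3,0,0,0,0.5],
    [0,0,-0.5,0,0,0,0.5],
    [0,0,-0.7,0,0,0,0.5],
    [0,0,-0.9,0,0,0,0.5],
    [0,0,-1,0,0,0,0.5],
  ],
  grip_force=45,
)

```text
time_s: 46.4
tool_pos: [0.5575, -0.3806, 0.1974]
tool_rot: [179.8, 0.1, 90.1]
force: [0.3, -0.2, -1.2]
grip_width: 0.0622
grasp_force: 45.0
```

apply_moves(
  moves=[
    [0.2,0,0,0,0,0,0.5],
    [0.4,0,0,0,0,0,0.5],
    [0.6,0,0,0,0,0,0.5],
    [0.8,0,0,0,0,0,0.5],
    [0.95,0,0,0,0,0,0.5],
  ],
)

```text
time_s: 46.9
tool_pos: [0.5561, -0.1863, 0.1928]
tool_rot: [-180.0, -0.1, 90.3]
force: [-0.3, -0.9, -1.4]
grip_width: 0.0624
grasp_force: 45.0
```

apply_moves(
  moves=[
    [0.2,0,0,0,0,0.07,0.5],
    [0.4,0,0,0,0,0.07,0.5],
    [0.6,0,0,0,0,0.07,0.5],
    [0.75,0,0,0,0,0.07,0.5],
    [0.83,0,0,0,0,0.07,0.5],
    [0.88,0,0,0,0,0.07,0.5],
    [0.88,0,0,0,0,0.07,0.5],
    [0.88,0,0,0,0,0.07,0.5],
  ],
)

```text
time_s: 47.7
tool_pos: [0.5558, -0.0148, 0.1929]
tool_rot: [180.0, 0.0, 84.0]
force: [-0.6, 0.1, -2.2]
grip_width: 0.0621
grasp_force: 45.0
```

Run:
```python
from h import *
st();look(env.get_obs()["tool_pos"][2]+.011,2);to(.5562,.1293,.066,84)
```

```text
{'time_s': np.float64(47.7), 'tool_pos': array([ 0.556, -0.015,  0.193]), 'tool_rot': array([1.79992e+02, 4.30000e-02, 8.40430e+01]), 'qpos': array([-41.467,   9.433,  44.81 , 100.467,  -6.895,  72.922,  -0.971]), 'force': array([-0.64 ,  0.083, -2.234]), 'grip_width': np.float64(0.062)}
0.81 [276. 190.] (array([0.5586, 0.0238, 0.0886, 0.0641]), 84.0) tool x end 0.083 tool y [-0.0321  0.0296]
0.62 [259.  36.] (array([0.5591, 0.0971, 0.03  , 0.0296]), -6.0) tool x end 0.1264 tool y [-0.0228  0.0061]
to [5.56e-01 1.29e-01 6.60e-02 8.40e+01] shift [ 0.719 -0.074  0.634] turn [ 0.  0. -0.]
```

apply_moves(
  moves=[
    [0.2,-0.02,0,0,0,0,0.5],
    [0.4,-0.04,0,0,0,0,0.5],
    [0.6,-0.06,0.1,0,0,0,0.5],
    [0.718,-0.074,0.25,0,0,0,0.5],
    [0.718,-0.074,0.4,0,0,0,0.5],
    [0.718,-0.074,0.55,0,0,0,0.5],
    [0.718,-0.074,0.63,0,0,0,0.5],
    [0.718,-0.074,0.64,0,0,0,0.5],
    [0.718,-0.074,0.64,0,0,0,0.5],
    [0.718,-0.074,0.64,0,0,0,0.5],
  ],
)

```text
time_s: 48.8
tool_pos: [0.5574, 0.1309, 0.0664]
tool_rot: [179.9, -0.1, 84.1]
force: [0.1, 1.5, -1.7]
grip_width: 0.0622
grasp_force: 45.0
```

Run:
```python
from h import *
st();holes();to(.5552,.1303,.044,84)
```

```text
{'time_s': np.float64(48.8), 'tool_pos': array([0.557, 0.131, 0.066]), 'tool_rot': array([ 1.79852e+02, -7.60000e-02,  8.40770e+01]), 'qpos': array([-47.992,  18.908,  37.702, 105.837, -13.327,  59.52 , -10.921]), 'force': array([ 0.13,  1.45, -1.65]), 'grip_width': np.float64(0.062)}
hole px [235.5 135.5] [6, 10, 48] tip px [235.5 135.6] hole [ 0.0701 -0.02  ] stud [ 0.0693 -0.0237] go [-0.0008 -0.0037]
hole px [323.  132.5] [11, 22, 178] tip px [308.9 135.2] hole [0.0715 0.022 ] stud [0.0695 0.0184] go [-0.002  -0.0035]
to [5.55e-01 1.30e-01 4.40e-02 8.40e+01] shift [-0.005 -0.011  0.112] turn [ 0.002 -0.001  0.001]
```

apply_moves(
  moves=[
    [-0.004,-0.003,0,0,0,0,0.5],
    [-0.004,-0.003,0.03,0,0,0,0.5],
    [-0.004,-0.003,0.06,0,0,0,0.5],
    [-0.004,-0.003,0.09,0,0,0,0.5],
    [-0.004,-0.003,0.11,0,0,0,0.5],
    [-0.004,-0.003,0.13,0,0,0,0.5],
    [-0.004,-0.003,0.15,0,0,0,0.5],
    [-0.004,-0.003,0.16,0,0,0,0.5],
    [-0.004,-0.003,0.16,0,0,0,0.5],
  ],
)

```text
time_s: 49.75
tool_pos: [0.5552, 0.1302, 0.0325]
tool_rot: [-180.0, 0.0, 84.1]
force: [0.2, 0.3, -0.8]
grip_width: 0.0623
grasp_force: 45.0
```

apply_moves(
  moves=[
    [0,0,0.015,0,0,0,0.5],
    [0,0,0.03,0,0,0,0.5],
    [0,0,0.03,0,0,0,0.5],
    [0,0,0.03,0,0,0,1],
    [0,0,0.03,0,0,0,1],
    [0,0,0.03,0,0,0,1],
    [0,0,0.03,0,0,0,1],
    [0,0,0.03,0,0,0,1],
    [0,0,0.0,0,0,0,1],
    [0,0,-0.1,0,0,0,1],
    [0,0,-0.3,0,0,0,1],
    [0,0,-0.5,0,0,0,1],
    [0,0,-0.7,0,0,0,1],
    [0,0,-0.7,0,0,0,1],
  ],
)

```text
time_s: 51.15
tool_pos: [0.5592, 0.1308, 0.1793]
tool_rot: [179.4, -0.3, 84.1]
force: [0.7, 0.7, -0.2]
grip_width: 0.087
grasp_force: 0.0
```

apply_moves(
  moves=[
    [-0.25,0,0,0,0,0,1],
    [-0.5,0,0,0,0,0,1],
    [-0.6,0,0,0,0,0,1],
    [-0.6,0,0,0,0,0,1],
    [-0.6,0,0,0,0,0,1],
  ],
)

```text
time_s: 51.65
tool_pos: [0.5429, 0.0113, 0.1727]
tool_rot: [-180.0, -0.1, 84.1]
force: [0.3, 0.1, 0.6]
grip_width: 0.0869
grasp_force: 0.0
```

Run:
```python
from h import *
st();im=look(.027).astype(int);c=viewer.get_calibration("wrist");cv2.imwrite("pics/w12.png",im.astype(np.uint8)[...,::-1])
b=(im.min(2)>150)&((im.max(2)-im.min(2))<30);b[120:]=0;b[:,:230]=0;b[:,330:]=0
n,_,s,ce=cv2.connectedComponentsWithStats(b.astype(np.uint8))
for k in range(1,n): print(s[k].tolist(),ce[k].round(1),at(c,ce[k],.048)[0].round(4))
sat=im.max(2)-im.min(2)
for r in(40,70):print("row",r,np.flatnonzero(sat[r,200:340]<25)[[0,-1]]+200)
for q in(260,276,292):print("col",q,np.flatnonzero(sat[60:140,q]<25)[-1]+60)
S=np.array([.559,.160,0]);Rz=R.from_euler("z",-6,degrees=True).as_matrix()
for h in(.021,.024,.027,.04): print(h,proj(c,S+[0,0,h]+np.array([[-.032,-.052,0],[.032,-.052,0],[-.032,-.01,0],[.032,-.01,0]])@Rz.T).round(1).tolist())
for n in["scene","top"]:
  c=viewer.get_calibration(n);viewer.read_camera(n)
  for d in masks_of(n,"plate1")[:6]: print(n,round(d["conf"],2),np.round(d["location"]),rect(c,d["pixels"],.003))
  for d in masks_of(n,"castor_new")[:6]: print(n,round(d["conf"],2),np.round(d["location"]),rect(c,d["pixels"],.003))
to(.70,-.107,.25,101)
```

```text
{'time_s': np.float64(51.65), 'tool_pos': array([0.543, 0.011, 0.173]), 'tool_rot': array([-1.79995e+02, -6.10000e-02,  8.40850e+01]), 'qpos': array([-44.063,   8.346,  43.985, 103.668,  -6.207,  70.412,  -4.21 ]), 'force': array([0.313, 0.137, 0.623]), 'grip_width': np.float64(0.087)}
0.77 [275.  51.] (array([0.5563, 0.1502, 0.0833, 0.0646]), 84.1) tool x end 0.181 tool y [-0.0326  0.0301]
[300, 83, 3, 3, 7] [300.7  84. ] [0.5754 0.1203 0.048 ]
row 40 [239 308]
row 70 [240 308]
col 260 101
col 276 100
col 292 100
0.021 [[244.0, 103.3], [309.9, 103.6], [242.9, 55.5], [311.6, 55.8]]
0.024 [[243.7, 103.1], [310.3, 103.4], [242.6, 54.8], [311.9, 55.1]]
0.027 [[243.3, 102.9], [310.6, 103.1], [242.2, 54.1], [312.3, 54.3]]
0.04 [[241.9, 101.8], [312.3, 102.1], [240.7, 50.6], [314.1, 50.9]]
scene 0.9 [227. 138.] (array([ 0.2701, -0.2578,  0.1096,  0.0676]), 5.3)
scene 0.64 [349. 253.] (array([0.5456, 0.1623, 0.1073, 0.0673]), 85.4)
scene 0.85 [216. 271.] (array([ 0.6752, -0.1128,  0.1023,  0.1017]), -76.7)
top 0.74 [382. 331.] (array([ 0.268 , -0.2566,  0.1062,  0.0675]), 4.0)
top 0.69 [190. 194.] (array([0.5651, 0.1759, 0.0865, 0.0662]), 83.7)
top 0.71 [311. 137.] (array([ 0.6986, -0.1066,  0.1058,  0.084 ]), -78.2)
to [  0.7    -0.107   0.25  101.   ] shift [-0.511  0.841 -0.387] turn [-0.     0.    -0.195]
```

apply_moves(
  moves=[
    [0,0,-0.25,0,0,-0.1,1],
    [-0.1,0.16,-0.45,0,0,-0.203,1],
    [-0.22,0.36,-0.6,0,0,-0.203,1],
    [-0.35,0.56,-0.637,0,0,-0.203,1],
    [-0.45,0.74,-0.637,0,0,-0.203,1],
    [-0.51,0.82,-0.637,0,0,-0.203,1],
    [-0.51,0.82,-0.637,0,0,-0.203,1],
    [-0.51,0.82,-0.637,0,0,-0.203,1],
    [-0.51,0.82,-0.637,0,0,-0.203,1],
  ],
  grip_force=40,
)

```text
time_s: 52.95
tool_pos: [0.6953, -0.106, 0.3004]
tool_rot: [180.0, -0.1, 101.6]
force: [-1.0, -0.4, -0.1]
grip_width: 0.0869
grasp_force: 0.0
```

Run:
```python
from h import *
st();c=viewer.get_calibration("wrist");im=viewer.read_camera("wrist").astype(int);cv2.imwrite("pics/w13.png",im.astype(np.uint8)[...,::-1])
for t in("castor_new",):
  for d in masks_of("wrist",t)[:3]:
    m=d["pixels"];dark=m&(im.max(2)<60);light=m&(im.min(2)>110)
    print(round(d["conf"],2),np.round(d["location"]),rect(c,m,.004),"dark@.1",rect(c,dark,.095),"light@.004",rect(c,light,.004),m.sum(),dark.sum(),light.sum())
    P=at(c,np.argwhere(light)[:,::-1],.004)[:,:2]
    (x,y),(w,h),a=cv2.minAreaRect((P*1000).astype(np.float32));print("light pts rect",x,y,w,h,a)
```

```text
{'time_s': np.float64(52.95), 'tool_pos': array([ 0.695, -0.106,  0.3  ]), 'tool_rot': array([ 1.79985e+02, -6.50000e-02,  1.01649e+02]), 'qpos': array([-22.6  ,  28.851,  45.887,  68.289, -20.335,  90.706,  30.891]), 'force': array([-1.008, -0.382, -0.125]), 'grip_width': np.float64(0.087)}
0.71 [269. 178.] (array([ 0.6891, -0.1098,  0.1071,  0.0635]), -78.0) dark@.1 (array([ 0.6887, -0.1027,  0.0671,  0.032 ]), -79.2) light@.004 (array([ 0.6902, -0.108 ,  0.1044,  0.0604]), -77.5) 2700 1378 686
light pts rect 689.7689208984375 -108.4940414428711 62.81058120727539 103.97567749023438 10.408514976501465
```

apply_moves(
  moves=[
    [-0.007,-0.028,0.2,0,0,0,1],
    [-0.007,-0.028,0.4,0,0,0,1],
    [-0.007,-0.028,0.6,0,0,0,1],
    [-0.007,-0.028,0.8,0,0,0,1],
    [-0.007,-0.028,0.9,0,0,0,1],
    [-0.007,-0.028,0.9,0,0,0,1],
    [-0.007,-0.028,0.9,0,0,0,1],
  ],
)

```text
time_s: 53.75
tool_pos: [0.6908, -0.109, 0.1214]
tool_rot: [179.9, -0.0, 101.6]
force: [-0.7, 0.1, -0.3]
grip_width: 0.0868
grasp_force: 0.0
```

Run:
```python
from h import *
st();to(.69,-.1085,.0745,101.3)
```

```text
{'time_s': np.float64(53.75), 'tool_pos': array([ 0.691, -0.109,  0.121]), 'tool_rot': array([ 1.79928e+02, -1.00000e-02,  1.01636e+02]), 'qpos': array([-23.308,  33.104,  43.313,  83.673, -23.198,  72.329,  34.015]), 'force': array([-0.68 ,  0.117, -0.308]), 'grip_width': np.float64(0.087)}
to [ 6.900e-01 -1.080e-01  7.400e-02  1.013e+02] shift [ 0.003 -0.004  0.234] turn [ 0.001 -0.     0.004]
```

apply_moves(
  moves=[
    [0,0,0.1,0,0,0.004,1],
    [0,0,0.18,0,0,0.004,1],
    [0,0,0.232,0,0,0.004,1],
    [0,0,0.232,0,0,0.004,0],
    [0,0,0.232,0,0,0.004,0],
    [0,0,0.232,0,0,0.004,0],
    [0,0,0.232,0,0,0.004,0],
    [0,0,0.232,0,0,0.004,0],
    [0,0,0.232,0,0,0.004,0],
    [0,0,0.232,0,0,0.004,0],
    [0,0,0.232,0,0,0.004,0],
    [0,0,0.232,0,0,0.004,0],
    [0,0,0.232,0,0,0.004,0],
    [0,0,0.232,0,0,0.004,0],
    [0,0,0.232,0,0,0.004,0],
  ],
)

```text
time_s: 55.25
tool_pos: [0.6908, -0.1098, 0.0738]
tool_rot: [180.0, 0.0, 101.2]
force: [1.6, 1.0, -1.4]
grip_width: 0.0315
grasp_force: 39.9
```

apply_moves(
  moves=[
    [0,0,-0.05,0,0,0,0],
    [0,0,-0.15,0,0,0,0],
    [0,0,-0.35,0,0,0,0],
    [0,0,-0.55,0,0,0,0],
    [0,0,-0.75,0,0,0,0],
    [0,0,-0.85,0,0,0,0],
    [0,0,-0.85,0,0,0,0],
    [0,0,-0.85,0,0,0,0],
  ],
)

```text
time_s: 56.05
tool_pos: [0.6897, -0.1097, 0.2427]
tool_rot: [-179.9, -0.0, 101.2]
force: [0.4, -0.3, -3.6]
grip_width: 0.0318
grasp_force: 39.9
```

Run:
```python
from h import *
st();o=env.get_obs();M=RR(o["tool_rot"]);c=viewer.get_calibration("wrist");im=viewer.read_camera("wrist").astype(int);cv2.imwrite("pics/w14.png",im.astype(np.uint8)[...,::-1])
z=o["tool_pos"][2]-.0745+.004
for d in masks_of("wrist","castor_new")[:2]:
    m=d["pixels"];light=m&(im.min(2)>110);P=at(c,np.argwhere(light)[:,::-1],z);T=(P-o["tool_pos"])@M
    print(round(d["conf"],2),np.round(d["location"]),light.sum(),cv2.minAreaRect((T[:,:2]*1000).astype(np.float32)),np.percentile(T[:,0],[.5,99.5]),np.percentile(T[:,1],[.5,99.5]))
    a=np.argwhere(m);print(a.min(0),a.max(0))
to(.5,-.05,.24,84)
```

```text
{'time_s': np.float64(56.05), 'tool_pos': array([ 0.69 , -0.11 ,  0.243]), 'tool_rot': array([-1.79908e+02, -4.90000e-02,  1.01213e+02]), 'qpos': array([-23.597,  29.084,  45.617,  74.776, -20.426,  84.447,  31.482]), 'force': array([ 0.429, -0.326, -3.621]), 'grip_width': np.float64(0.032)}
0.79 [275. 220.] 1456 ((23.674346923828125, -1.369842529296875), (58.9794921875, 64.73597717285156), 0.8586363792419434) [-0.00026533  0.05346066] [-0.03339374  0.03090522]
[156 233] [316 318]
0.32 [373. 224.] 241 ((23.206687927246094, 97.01582336425781), (60.87547302246094, 130.16551208496094), 35.223777770996094) [0.00558791 0.08484001] [0.05704621 0.16566142]
[112 315] [277 497]
to [ 5.0e-01 -5.0e-02  2.4e-01  8.4e+01] shift [ 0.475 -0.87   0.01 ] turn [-0.003 -0.001  0.2  ]
```

apply_moves(
  moves=[
    [0.15,-0.05,0,0,0,0.1,0],
    [0.35,-0.1,0,0,0,0.2,0],
    [0.55,-0.15,0,0,0,0.2,0],
    [0.7,-0.19,0,0,0,0.2,0],
    [0.75,-0.2,0,0,0,0.2,0],
    [0.75,-0.2,0,0,0,0.2,0],
  ],
)

```text
time_s: 56.75
tool_pos: [0.6209, 0.0322, 0.2422]
tool_rot: [-179.8, -0.0, 84.3]
force: [0.1, 0.3, -3.9]
grip_width: 0.0318
grasp_force: 39.9
```

Run:
```python
from h import *
st();to(.559,.1595,.15,84)
```

```text
{'time_s': np.float64(56.75), 'tool_pos': array([0.621, 0.032, 0.242]), 'tool_rot': array([-1.79844e+02, -2.10000e-02,  8.42810e+01]), 'qpos': array([-44.573,  18.944,  49.727,  87.183, -14.561,  80.767,   0.281]), 'force': array([ 0.121,  0.302, -3.884]), 'grip_width': np.float64(0.032)}
to [ 0.559  0.16   0.15  84.   ] shift [ 0.602 -0.37   0.462] turn [-0.002 -0.     0.003]
```

apply_moves(
  moves=[
    [0.2,-0.12,0,0,0,0.003,0],
    [0.4,-0.25,0,0,0,0.003,0],
    [0.55,-0.35,0,0,0,0.003,0],
    [0.602,-0.37,0.1,0,0,0.003,0],
    [0.602,-0.37,0.25,0,0,0.003,0],
    [0.602,-0.37,0.4,0,0,0.003,0],
    [0.602,-0.37,0.5,0,0,0.003,0],
    [0.602,-0.37,0.5,0,0,0.003,0],
    [0.602,-0.37,0.5,0,0,0.003,0],
    [0.602,-0.37,0.5,0,0,0.003,0],
    [0.602,-0.37,0.5,0,0,0.003,0],
  ],
)

```text
time_s: 57.85
tool_pos: [0.5622, 0.1567, 0.1452]
tool_rot: [179.9, -0.1, 83.7]
force: [1.0, 0.4, -3.6]
grip_width: 0.0317
grasp_force: 39.9
```

Run:
```python
from h import *
st();to(.559,.1595,.118,84)
```

```text
{'time_s': np.float64(57.85), 'tool_pos': array([0.562, 0.157, 0.145]), 'tool_rot': array([ 1.79865e+02, -6.80000e-02,  8.37450e+01]), 'qpos': array([-57.427,  16.579,  46.384, 100.154, -12.844,  68.586, -13.787]), 'force': array([ 1.045,  0.394, -3.551]), 'grip_width': np.float64(0.032)}
to [ 0.559  0.16   0.118 84.   ] shift [ 0.012 -0.018  0.136] turn [ 0.002 -0.001 -0.003]
```

apply_moves(
  moves=[
    [0.012,-0.012,0.03,0,0,-0.003,0],
    [0.012,-0.012,0.06,0,0,-0.003,0],
    [0.012,-0.012,0.06,0,0,-0.003,0],
    [0.012,-0.012,0.06,0,0,-0.003,0],
    [0.012,-0.012,0.06,0,0,-0.003,0],
    [0.012,-0.012,0.06,0,0,-0.003,0],
  ],
)

```text
time_s: 58.45
tool_pos: [0.559, 0.1596, 0.132]
tool_rot: [180.0, -0.0, 84.0]
force: [0.5, -1.2, -3.1]
grip_width: 0.0319
grasp_force: 39.9
```

Run:
```python
from h import *
st();to(.559,.1595,.118,84)
o=env.get_obs();M=RR(o["tool_rot"]);c=viewer.get_calibration("wrist");im=viewer.read_camera("wrist").astype(int)
z=o["tool_pos"][2]-.0738+.004
for d in masks_of("wrist","castor_new")[:1]:
    m=d["pixels"];light=m&(im.min(2)>110);P=at(c,np.argwhere(light)[:,::-1],z);T=(P-o["tool_pos"])@M
    print(np.percentile(T[:,0],[.5,99.5]),np.percentile(T[:,1],[.5,99.5]),np.percentile(P[:,1],99.5))
```

```text
{'time_s': np.float64(58.45), 'tool_pos': array([0.559, 0.16 , 0.132]), 'tool_rot': array([ 1.79976e+02, -9.00000e-03,  8.40390e+01]), 'qpos': array([-57.469,  17.144,  46.014, 101.179, -13.296,  67.263, -13.506]), 'force': array([ 0.518, -1.19 , -3.101]), 'grip_width': np.float64(0.032)}
to [ 0.559  0.16   0.118 84.   ] shift [-0.001 -0.     0.07 ] turn [ 0. -0.  0.]
[-0.01583785  0.05234834] [-0.03229853  0.03088137] 0.21366209444442447
```

Exactly on target; descend onto the studs.

apply_moves(
  moves=[
    [0,0,0.02,0,0,0,0],
    [0,0,0.04,0,0,0,0],
    [0,0,0.055,0,0,0,0],
    [0,0,0.07,0,0,0,0],
    [0,0,0.08,0,0,0,0],
    [0,0,0.09,0,0,0,0],
    [0,0,0.09,0,0,0,0],
  ],
)

```text
time_s: 59.25
tool_pos: [0.5587, 0.1596, 0.1135]
tool_rot: [-180.0, 0.0, 84.0]
force: [-0.6, -0.1, -4.7]
grip_width: 0.0317
grasp_force: 39.9
```

apply_moves(
  moves=[
    [0,0,0.02,0,0,0,0],
    [0,0,0.04,0,0,0,0],
    [0,0,0.055,0,0,0,0],
    [0,0,0.065,0,0,0,0],
    [0,0,0.065,0,0,0,0],
    [0,0,0.065,0,0,0,0],
  ],
)

```text
time_s: 59.85
tool_pos: [0.5588, 0.1595, 0.1008]
tool_rot: [-180.0, -0.0, 84.0]
force: [-1.0, -0.3, -3.0]
grip_width: 0.0318
grasp_force: 39.9
```

apply_moves(
  moves=[
    [0,0,0.004,0,0,0,0],
    [0,0,0.008,0,0,0,0],
    [0,0,0.008,0,0,0,0],
    [0,0,0.008,0,0,0,0],
  ],
)

```text
time_s: 60.25
tool_pos: [0.559, 0.1596, 0.1007]
tool_rot: [-180.0, -0.1, 84.0]
force: [-3.1, -2.1, 7.6]
grip_width: 0.032
grasp_force: 39.9
```

apply_moves(
  moves=[
    [0,0,0.002,0,0,0,1],
    [0,0,0,0,0,0,1],
    [0,0,0,0,0,0,1],
    [0,0,0,0,0,0,1],
    [0,0,0,0,0,0,1],
    [0,0,0,0,0,0,1],
    [0,0,0,0,0,0,1],
    [0,0,0,0,0,0,1],
    [0,0,0,0,0,0,1],
    [0,0,-0.2,0,0,0,1],
    [0,0,-0.45,0,0,0,1],
    [0,0,-0.7,0,0,0,1],
    [0,0,-0.9,0,0,0,1],
    [0,0,-0.9,0,0,0,1],
  ],
)

```text
time_s: 61.65
tool_pos: [0.562, 0.1599, 0.2856]
tool_rot: [179.5, -0.3, 84.0]
force: [-0.4, 0.5, -0.3]
grip_width: 0.0868
grasp_force: 0.0
```

apply_moves(
  moves=[
    [-0.25,0,0,0,0,0,1],
    [-0.5,0,0,0,0,0,1],
    [-0.75,0,0,0,0,0,1],
    [-0.9,0,0,0,0,0,1],
    [-0.9,0,0,0,0,0,1],
    [-0.9,0,0,0,0,0,1],
  ],
)

```text
time_s: 62.25
tool_pos: [0.5399, -0.0197, 0.2788]
tool_rot: [-180.0, -0.1, 83.9]
force: [-0.5, 0.5, 0.4]
grip_width: 0.087
grasp_force: 0.0
```

Run:
```python
from h import *
st()
a=viewer.read_camera("scene");w=viewer.read_camera("wrist")
p=np.hstack([cv2.resize(a[60:400,60:500],(0,0),fx=.98,fy=.98)[:330],w[0:330,170:530]])[...,::-1]
print(p.shape);cv2.imwrite("pics/fin.png",p[:,:800])
```

```text
{'time_s': np.float64(62.25), 'tool_pos': array([ 0.54 , -0.02 ,  0.279]), 'tool_rot': array([-1.79981e+02, -6.40000e-02,  8.39490e+01]), 'qpos': array([-51.903,   4.049,  54.406,  95.412,  -3.388,  82.258,  -3.158]), 'force': array([-0.492,  0.536,  0.36 ]), 'grip_width': np.float64(0.087)}
(330, 791, 3)
```

View pics/fin.png

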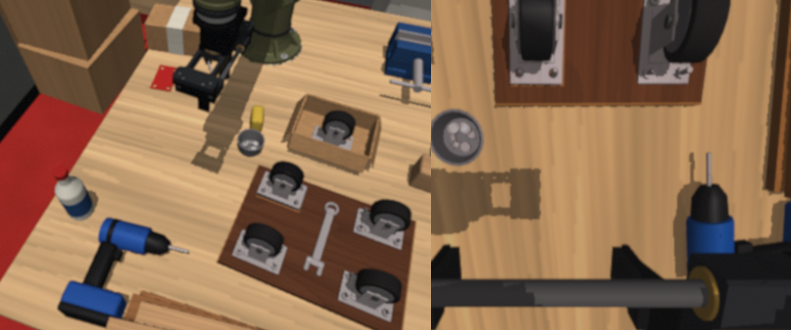

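The final picture shows the new castor seated on the studs at the trolley's near right corner. The worn castor stands upright in the carton, no steel plates are left on the bench, and the other things are where they were.

```bash
python3 -c "
from cell import env
print(env.sign_off())"
```

```text
the job is handed in; nothing more can be done
None
```

The job is handed in: the worn castor stands upright in the carton, all three packing plates found on the bench are flat over the studs, and the new castor is fully down on top of them, wheel up. Sign-off returned no verdict.

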